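# Sieve up to drain, ear mould out with the tongs

### The job

The ear moulds have been disinfected and the white soaking bath is drained: lift the steel sieve out by its handle, keep it level, and stand it crosswise on the bath's rim to drip off, with the end where the larger ear mould lies towards you (the robot); let go of it. Then take the tongs, close them on the larger ear mould without ever touching it with your fingers, and lift it about 10 cm above the sieve. Finish while holding it up there steadily in the tongs, with the small ear mould still in the sieve, the sieve still crosswise on the rim, and everything else left where it was.

Things in the scene. Friction and masses are not known exactly. Their poses are not given: they have to be found in the camera images.
- bath: White plastic soaking bath, empty, fixed, on the left or right side. Long axis: own y (220 mm over the rim); own x (122 mm over the rim) points away from the robot, within 0.3 rad of world x. Rim top flat, 65 mm above the desk, 11 mm wide; inside 100 x 198 mm, floor 5 mm above the desk. Origin: centre of the underside, on the desk.
- sieve: Steel sieve, 240 g, standing in the bath, 180 mm long (own x, along the bath's y, either way), 86 mm wide (y). Above its origin: floor underside 6 mm, floor top 9 mm, low edge's top 15 mm. Four 8 mm feet at x +-82, y +-36 mm hang outside the bath when it stands crosswise on the rim (origin then 59 mm above the desk). Origin: centre, at the feet's lower end; z up.
- sieve_handle (a point): Centre of the black grip of the sieve's rigid arched handle, 105 mm above the sieve's origin. The grip is a bar along the sieve's y, 54 mm long, 12 mm thick along the sieve's x, 16 mm high: pinch it from above with fingers closing along the sieve's x. The arch is 86 mm wide, in the sieve's y-z plane.
- mould: The larger ear mould, beige hard plastic, 14 g: flat underside, upright smooth sides to 20 mm, kidney-like outline 28 mm long (own x, -12 to +16 mm) and 24 mm wide; a 9.6 mm canal stub on top reaches 31 mm. Lies loose on the sieve's floor, flat face down, 42 to 62 mm from the sieve's middle in one end, any yaw. Origin: on the underside.
- plug: The small ear mould, same plastic, 10 g, round, 17 mm across, 19 mm high; it lies in the sieve's other end and stays there. Origin: centre of the underside.
- tongs: Steel spring tongs lying flat on the desk, on the other side from the bath, 227 mm long, 20 mm high, 95 g. Origin: on the desk under the middle between the tips; own x runs from the heel (x = -217 mm) to the open tips (ends at x = +10 mm), z up. Two arms hinged at x = -200, y = +-12 mm stand sprung open and each swing in up to 0.125 rad. Centre of mass near x = -110 mm.
- tongs_grip (a point): Middle between the tongs' two black finger grips (70 mm long, 20 mm high), 110 mm behind the origin, 10 mm above the underside: hold here, squeeze to close the tips. Outside width 50 mm open, 38 mm when closed on something 24 mm wide, 28 mm shut. Springs push out 7 N open, 11 N shut. Squeezed to 46 mm they are held firmly, with the tips still 41 mm apart.
- tongs_tips (a point): Middle between the two tip paddles: 4 mm behind the origin, 106 mm ahead of the grip point along the tongs' x, 10 mm above the underside. Paddles 28 mm long (18 mm behind to 10 mm ahead of the origin), 14 mm high, lower edges 3 mm above the underside of the grips; 50 mm between them when open.
- tongs_left: The tongs' arm on its own +y side; origin on its hinge, 10 mm above the underside.
- tongs_right: The tongs' arm on its own -y side; origin on its hinge, 10 mm above the underside.
- case: Grey clam case, 72 x 50 x 27 mm, bystander. Origin: centre of the underside.
- jar: Clear drying jar with white cap, 54 mm across, 62 mm high, bystander. Origin: centre of the underside.
- brush: Black cleaning brush, about 120 mm long, lying, bystander. Origin: underside, near its middle.
- sanitiser: White pump bottle, 68 mm across, 176 mm high, bystander. Origin: centre of the underside.
- pencup: Dark pen cup with pens, 76 mm across, about 155 mm high with the pens, bystander. Origin: centre of the underside.
- plant: White plant pot with a succulent, 96 mm across, about 145 mm high, bystander. Origin: centre of the underside.

How it is judged:
By the outcome, as a careful person would: the job done as asked, in the order asked, and still so for the second after the job is handed in, while the arm keeps its last pose, push and grip.
It also fails if it takes over 61 s, if anything falls off the work surface, if the arm or the gripper's body presses on something with over 40 N, if the wrist force passes 120 N, or if a joint passes its speed limit or range.

### The arm

A 6-joint arm with a two-finger parallel gripper is mounted at the origin on the work surface. World frame = base frame: x ahead of the robot, y to its left, z up, the work surface at z = 0. Lengths are in m, angles in rad, forces in N, time in s.
With the tool pointing down it reaches from about 0.25 to 0.725 m from the base axis. Payload 4 kg.
Tool frame: the origin (TCP) lies at the very end of the fingers, on their centre line; the grasp point (between the pads) lies 19 mm behind it; x points along the fingers, z is the direction in which the jaws open and shut, and the axes are right-handed (so a half turn about x gives the same grasp; the last joint's range is limited). The gripper opens to 85 mm and grips with 20 to 120 N. Pads are 22 mm wide; open, the fingers measure 114 mm over their backs; the gripper's body (76 mm by 85 mm) begins 54 mm behind the grasp point. The pads swing forward as they close: fully open they stand 13 mm farther back than shut.
Start: joints at [1.212, 0.241, 0.005, 1.335, 0, 1.571], TCP at [0.176, 0.468, 0.231] pointing down, gripper open.
Joint ranges: [-2.72, 2.72], [-1.05, 1.87], [-1.09, 1.28], [-1.99, 2.15], [-1.42, 1.44], [-3.14, 3.14]. Speed limits (rad/s): [2.79, 2.79, 3.14, 3.14, 3.14, 3.14].

### API

Orientations are given as a unit quaternion [x, y, z, w].
In Python, from workcell import bot gives the robot as it stands.
- The arm moves only by the tool step_arm, never from a script. Its argument "series" is a list of rows, each an object of numbers: "x", "y", "z": the shift along the world's x, y, z in cm; "twist": the turn about the world's z in degrees; "jaw": the finger opening in cm, from 0 to 8.54. In form: [{"x": .., "y": .., "z": .., "twist": .., "jaw": ..}, ...]. A call has 1 to 10 rows; each row is the pose to reach, as a shift and turn from the pose measured when the call began; what a row does not reach only later rows make up. A row lasts 1/12 s, in which the tool goes at most 41.7 mm and 7.16 degrees, less where a joint would pass 70% of its speed; a pose out of reach is approached as far as the arm can. A call with a gripper value outside its range is refused whole. The fingers move at their own pace and stop on an object; the grip force is fixed at half the most. Time passes only in rows, so rows that repeat a pose let the fingers close. It gives the time, the measured TCP pose, the force and the opening at its end, in the units of the state.
- bot.get_obs(): the state, without advancing time (a new reading comes with each control period).
- bot.camera(name): name is "scene" or "top" or "wrist"; returns (picture, depth): 420x560x3 uint8, red, green, blue; 420x560 float32, m along the optical axis (not along the pixel's ray), 0 where there is no reading.
- bot.camera_info(name): a dict with "camera_matrix" (3x3 intrinsics, pixels), "D" ([k1, k2, p1, p2, k3] as OpenCV has them; the pictures are not rectified), "R" (3x3) and "t" (3): a world point X has camera coordinates R X + t; the wrist camera has in their place "mount" (4x4, takes a point from camera to tool coordinates, whose origin is the TCP and whose axes are the tool frame's). Camera axes: x right, y down, z forward; pixel columns grow to the right and rows downward; lengths in m; the calibration is good to about 2 mm. A picture is of the moment at which its call begins: read the wrist's pose just before it. camera_info takes no time and is no camera call.
- bot.job_done(): hands the job in, once; it reports no verdict.
The state is a dict: "clock": time; "joint_pos": joint angles; "joint_vel": joint speeds; "tau": joint torques, N m; "eef_pos": TCP position; "tool_rot": TCP orientation; "ft_force": force on the tool from outside, world axes, zero at the start; "ft_torque": the same for the moment, N m; "grip_width": finger opening in m.
Only numpy, scipy, OpenCV 4.12 (cv2) and the standard library are available. Lean on these libraries where they do the work, as an engineer would, in place of code of your own. Each camera call takes 0.05 s, during which the arm holds its last target.

## Working session

There is one attempt and no reset: what is moved stays moved. The work goes in short steps, Python scripts to look and compute and a tool call to move; the robot and the scene stay as the last step left them, time stands still between calls to the robot, and variables do not carry over. Pictures are saved under pics/ and viewed, and the job is handed in when it is done.

Besides the shell and the picture viewer there is one more tool, called after "Emit:" as name(argument=value, ...) on one line, values as JSON. step_arm: Moves the arm, as the interface text tells. Its arguments: {"type":"object","properties":{"series":{"type":"array","items":{"type":"object","properties":{"x":{"type":"number"},"y":{"type":"number"},"z":{"type":"number"},"twist":{"type":"number"},"jaw":{"type":"number"}}}}},"required":["series"]}

```bash
ls; mkdir -p pics; cat > h.py <<'E'
import numpy as np, cv2
from workcell import bot
from scipy.spatial.transform import Rotation as Rn
def cam(name):
    o=bot.get_obs(); p,d=bot.camera(name); i=bot.camera_info(name)
    K=np.array(i["camera_matrix"],float); D=np.array(i["D"],float)
    if "R" in i: R=np.array(i["R"]);t=np.array(i["t"])
    else:
        M=np.array(i["mount"]); T=np.eye(4);T[:3,:3]=Rn.from_quat(o["tool_rot"]).as_matrix();T[:3,3]=o["eef_pos"]
        W=np.linalg.inv(T@M); R=W[:3,:3];t=W[:3,3]
    return p,d,K,D,R,t
def save(fn,c,pic=True):
    p,d,K,D,R,t=c
    np.savez('pics/'+fn+'.npz',p=p,d=d,K=K,D=D,R=R,t=t)
    cv2.imwrite('pics/'+fn+'.png',cv2.resize(p[:,:,::-1],(800,600),interpolation=cv2.INTER_CUBIC))
def load(fn):
    z=np.load('pics/'+fn+'.npz'); return [z[k] for k in ('p','d','K','D','R','t')]
def ray(c,uv):
    p,d,K,D,R,t=c
    n=cv2.undistortPoints(np.array(uv,float).reshape(-1,1,2),K,D).reshape(-1,2)
    v=np.c_[n,np.ones(len(n))]@R; return -R.T@t, v
def plane(c,uv,z):
    o,v=ray(c,uv); return o+v*((z-o[2])/v[:,2])[:,None]
def depthpts(c):
    p,d,K,D,R,t=c; h,w=d.shape
    vv,uu=np.mgrid[:h,:w]; n=cv2.undistortPoints(np.c_[uu.ravel(),vv.ravel()].astype(float).reshape(-1,1,2),K,D).reshape(-1,2)
    P=np.c_[n,np.ones(len(n))]*d.reshape(-1,1)
    X=(P-t)@R; X[d.ravel()==0]=np.nan
    return X.reshape(h,w,3)
def proj(c,X):
    p,d,K,D,R,t=c; return cv2.projectPoints(np.array(X,float).reshape(-1,3),cv2.Rodrigues(R)[0],t,K,D)[0].reshape(-1,2)
def tri(c1,u1,c2,u2):
    o1,v1=ray(c1,[u1]);o2,v2=ray(c2,[u2]);a=v1[0]/np.linalg.norm(v1);b=v2[0]/np.linalg.norm(v2)
    A=np.c_[a,-b];s=np.linalg.lstsq(A,o2-o1,rcond=None)[0]
    p,q=o1+s[0]*a,o2+s[1]*b;return (p+q)/2,np.linalg.norm(p-q)
E
python3 - <<'E'
from h import *
for n in ('top','scene','wrist'): save(n+'0',cam(n))
for n in ('top','scene'):
    c=load(n+'0'); print(n,-c[4].T@c[5],c[4][2])
print(bot.get_obs())
E
```

```text
pics
top [ 0.39808019 -0.01515536  1.28596969] [ 0.13378202 -0.00709315 -0.9909854 ]
scene [1.55641677 0.05750492 0.88323434] [-0.76806571 -0.04893925 -0.63849825]
{'clock': 0.15, 'joint_pos': array([1.21200922e+00, 2.41266318e-01, 4.04855856e-03, 1.33517374e+00,
       2.17546921e-05, 1.57080043e+00]), 'joint_vel': array([-0.00065032, -0.00211304,  0.00433075, -0.00231372,  0.00015903,
        0.00085355]), 'tau': array([-2.46436193e-04, -3.72635078e+01,  2.52638787e+01,  1.23694495e-02,
        8.74706899e-06,  8.31900650e-06]), 'eef_pos': array([0.17540115, 0.46773181, 0.23060994]), 'tool_rot': array([-0.40307318,  0.58166106,  0.40244335,  0.5807252 ]), 'ft_force': array([ 0.26587164, -0.59529513, -0.37564712]), 'ft_torque': array([ 0.03096801,  0.01269229, -0.01544441]), 'grip_width': 0.08574957044779499}
```

View pics/top0.png

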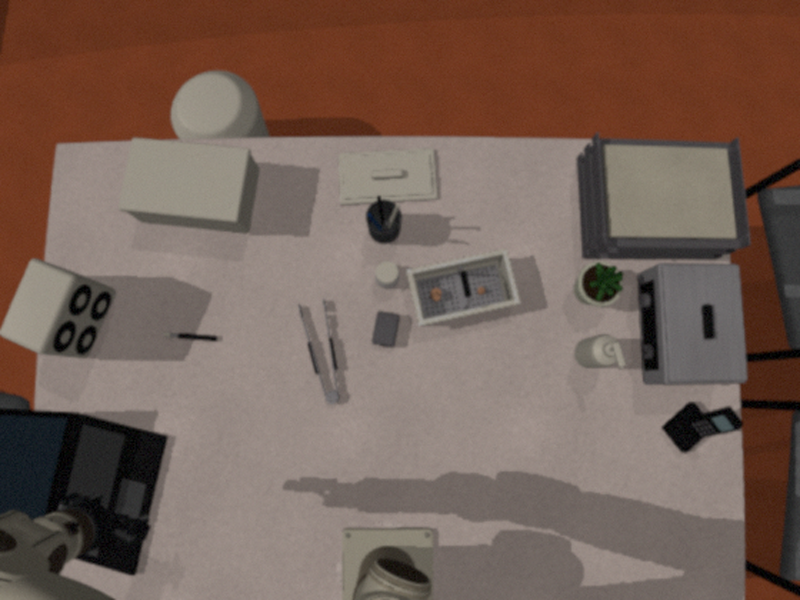

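View pics/scene0.png

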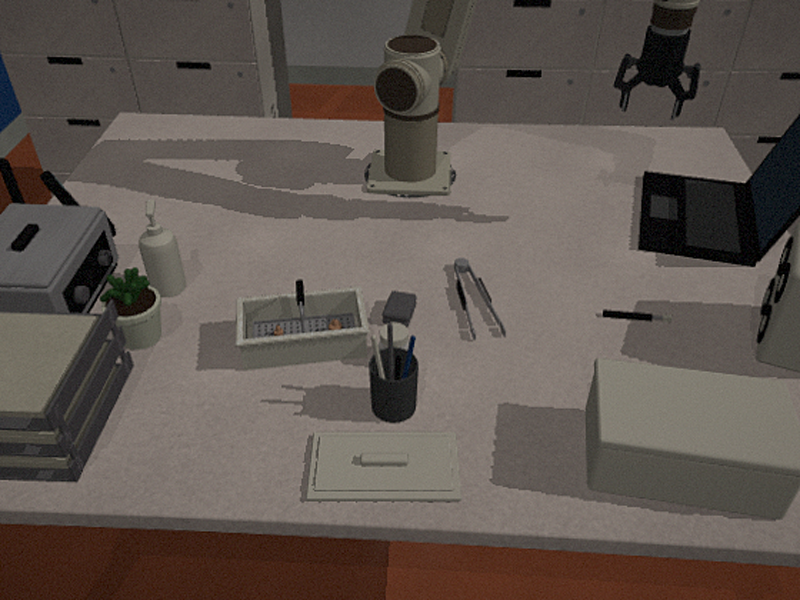

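View pics/wrist0.png

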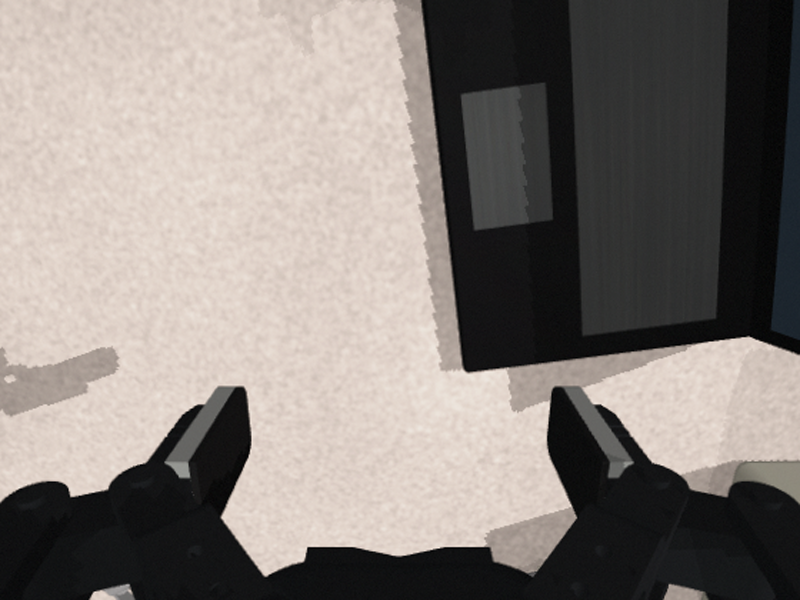

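The top view shows the bath at px (463,287) of the 800-px picture, with the beige larger mould at (435,295), plug at (481,290) and handle grip at (465,285). The tongs lie at (322,350) with their tips away from the robot.

```bash
python3 - <<'E'
from h import *
c=load('top0'); s=load('scene0')
p=c[0]; X=depthpts(c)
im=cv2.resize(p[160:300,190:380,::-1],None,fx=4,fy=4,interpolation=cv2.INTER_CUBIC); cv2.imwrite('pics/topcrop.png',im)
im=cv2.resize(s[0][160:260,150:360,::-1],None,fx=3.8,fy=3.8,interpolation=cv2.INTER_CUBIC); cv2.imwrite('pics/scenecrop.png',im)
def at(u,v): return X[v,u].round(3)
f=.7
for n,(u,v) in dict(mould=(435,295),plug=(481,290),handle=(465,285),tl=(305,308),tr=(329,305),heel=(335,398),case=(386,328),jar=(387,274)).items(): print(n,at(int(u*f),int(v*f)))
# rim corners by depth: points with z .058-.075 in region
m=(X[...,2]>.055)&(X[...,2]<.075)
m[:, :280]=0;m[:,370:]=0;m[:170]=0;m[235:]=0
P=X[m]; r=cv2.minAreaRect(P[:,:2].astype(np.float32)*1000); print(r, np.median(P[:,2]))
o=bot.get_obs();print(Rn.from_quat(o['tool_rot']).as_matrix().round(3))
i=bot.camera_info('wrist');print(np.array(i['mount']).round(3),i['camera_matrix'])
E
```

```text
mould [ 0.592 -0.103  0.031]
plug [ 0.602 -0.203  0.026]
handle [ 0.599 -0.158  0.117]
tl [0.569 0.181 0.001]
tr [0.575 0.128 0.   ]
heel [0.373 0.111 0.02 ]
case [0.522 0.001 0.026]
jar [0.633 0.001 0.066]
((605.9027709960938, -161.213134765625), (122.86292266845703, 218.17169189453125), 12.28834342956543) 0.06417426085355221
[[-0.001 -0.936  0.351]
 [-0.001  0.351  0.936]
 [-1.     0.    -0.002]]
[[ 0.    -0.301  0.954 -0.144]
 [-0.    -0.954 -0.301  0.077]
 [ 1.    -0.    -0.    -0.   ]
 [ 0.     0.     0.     1.   ]] [[362.54391237   0.         278.83834324]
 [  0.         362.54391237 205.10702927]
 [  0.           0.           1.        ]]
```

View pics/topcrop.png

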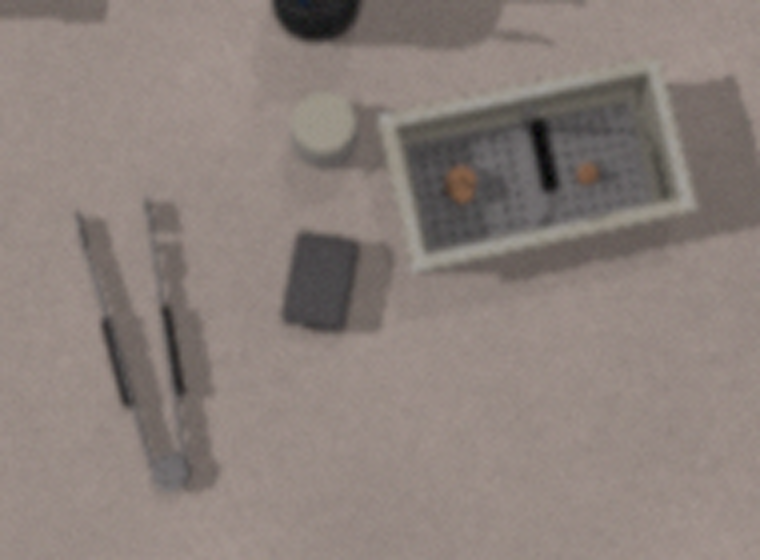

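View pics/scenecrop.png

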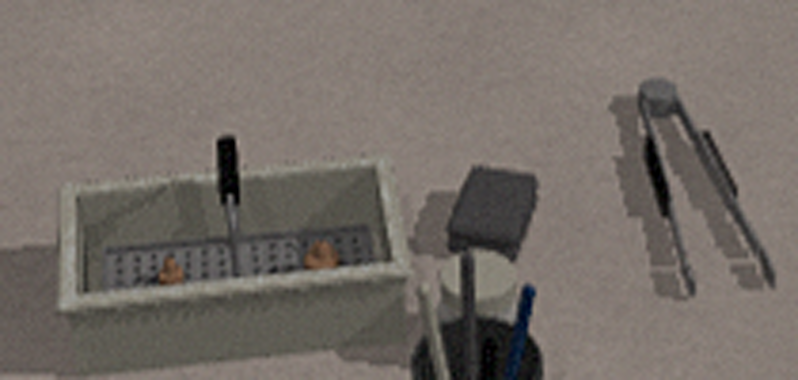

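Emit:
step_arm(series=[{"x": 4,"y": -3,"z": 1,"twist": 6},{"x": 7.5,"y": -6,"z": 2,"twist": 12},{"x": 11,"y": -9,"z": 3,"twist": 18},{"x": 14.5,"y": -12,"z": 4,"twist": 24},{"x": 18,"y": -15,"z": 5,"twist": 30},{"x": 22,"y": -19,"z": 6,"twist": 33},{"x": 25,"y": -23,"z": 6,"twist": 33},{"x": 26,"y": -27,"z": 6,"twist": 33},{"x": 27,"y": -30,"z": 6,"twist": 33},{"x": 27,"y": -31,"z": 6,"twist": 33}])

```text
$.series[0]: bad value
```

```bash
python3 - <<'E'
from h import *
save('w1',cam('wrist'));o=bot.get_obs();print(o['clock'],o['joint_pos'].round(3),o['eef_pos'],Rn.from_quat(o['tool_rot']).as_matrix().round(3),o['joint_vel'].round(3))
E
```

```text
0.2 [ 1.212  0.241  0.004  1.335 -0.     1.571] [0.17544634 0.46779256 0.23073812] [[-0.    -0.936  0.351]
 [-0.001  0.351  0.936]
 [-1.    -0.    -0.001]] [ 0.001 -0.002  0.004  0.001 -0.001 -0.   ]
```

View pics/w1.png

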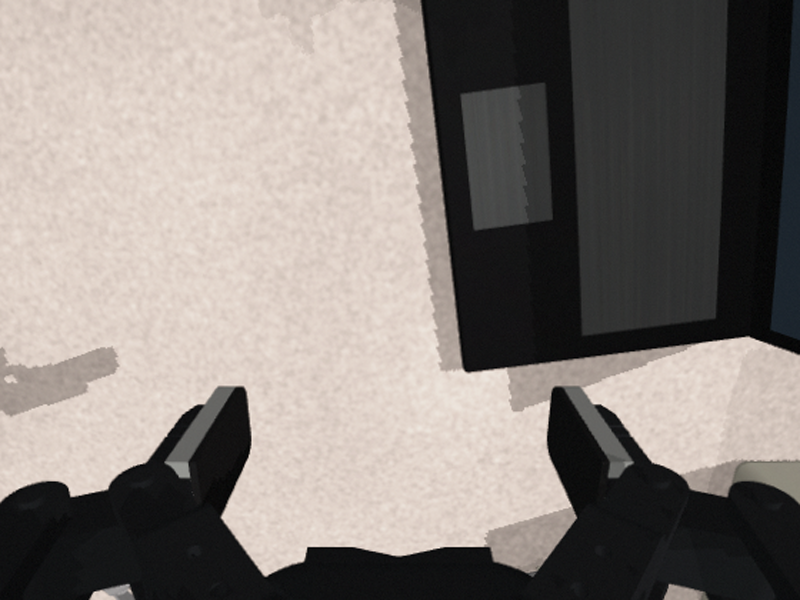

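The call was refused because every row needs the jaw field.

Emit:
step_arm(series=[{"x": 4,"y": -3,"z": 1,"twist": 6,"jaw": 8.5},{"x": 7.5,"y": -6,"z": 2,"twist": 12,"jaw": 8.5},{"x": 11,"y": -9,"z": 3,"twist": 18,"jaw": 8.5},{"x": 14.5,"y": -12,"z": 4,"twist": 24,"jaw": 8.5},{"x": 18,"y": -15,"z": 5,"twist": 30,"jaw": 8.5},{"x": 22,"y": -19,"z": 6,"twist": 33,"jaw": 8.5},{"x": 25,"y": -23,"z": 6,"twist": 33,"jaw": 8.5},{"x": 26,"y": -27,"z": 6,"twist": 33,"jaw": 8.5},{"x": 27,"y": -30,"z": 6,"twist": 33,"jaw": 8.5},{"x": 27,"y": -31,"z": 6,"twist": 33,"jaw": 8.5}])

```text
clock: 1.03
eef_pos: [0.4404, 0.1711, 0.2901]
tool_rot: [0.552, -0.443, -0.551, -0.443]
ft_force: [0.8, 0.5, 0.6]
grip_width: 0.0848
```

```bash
python3 - <<'E'
from h import *
save('w2',cam('wrist'));o=bot.get_obs();print(o['clock'],o['joint_pos'].round(3),o['eef_pos'],Rn.from_quat(o['tool_rot']).as_matrix().round(3),o['joint_vel'].round(3))
E
```

```text
1.0833 [ 0.36   0.167  0.065  1.469 -0.007  0.151] [0.44273948 0.16410971 0.29036693] [[ 0.003 -0.978 -0.207]
 [-0.007 -0.207  0.978]
 [-1.    -0.001 -0.007]] [ 0.105 -0.002 -0.005 -0.001  0.063  0.191]
```

View pics/w2.png

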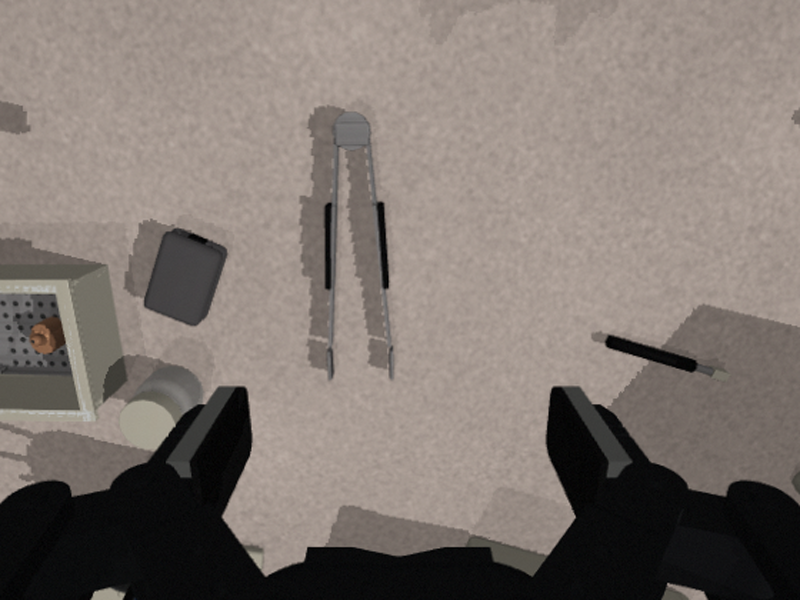

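The wrist picture shows the tongs clearly: heel at (352,130), black grips around (328,245) and (383,245), tips ending at about (330,378) and (392,376). Next I move over the bath.

Emit:
step_arm(series=[{"x": 2,"y": -4,"z": 0,"twist": 0,"jaw": 8.5},{"x": 4,"y": -8,"z": 0,"twist": 0,"jaw": 8},{"x": 6,"y": -12,"z": 0,"twist": 0,"jaw": 7},{"x": 8,"y": -16,"z": 0,"twist": 0,"jaw": 6},{"x": 10,"y": -19,"z": 0,"twist": 0,"jaw": 5},{"x": 12,"y": -23,"z": 0,"twist": 0,"jaw": 4},{"x": 14,"y": -27,"z": 0,"twist": 0,"jaw": 4},{"x": 14.5,"y": -30,"z": 0,"twist": 0,"jaw": 4},{"x": 14.5,"y": -32,"z": 0,"twist": 0,"jaw": 4},{"x": 14.5,"y": -32,"z": 0,"twist": 0,"jaw": 4}])

```text
clock: 1.92
eef_pos: [0.588, -0.1616, 0.2885]
tool_rot: [0.55, -0.449, -0.546, -0.445]
ft_force: [-0.8, 0.8, -0.7]
grip_width: 0.0402
```

```bash
python3 - <<'E'
from h import *
save('w3',cam('wrist'));o=bot.get_obs();print(o['clock'],o['joint_pos'].round(3),o['eef_pos'],Rn.from_quat(o['tool_rot']).as_matrix().round(3),o['joint_vel'].round(3))
E
```

```text
1.9667 [-0.261  0.454  0.459  1.573 -0.006 -0.464] [ 0.58760228 -0.15871233  0.28889692] [[ 0.001 -0.979 -0.202]
 [-0.007 -0.202  0.979]
 [-1.     0.001 -0.007]] [ 0.06  -0.033 -0.031  0.007  0.024  0.01 ]
```

View pics/w3.png

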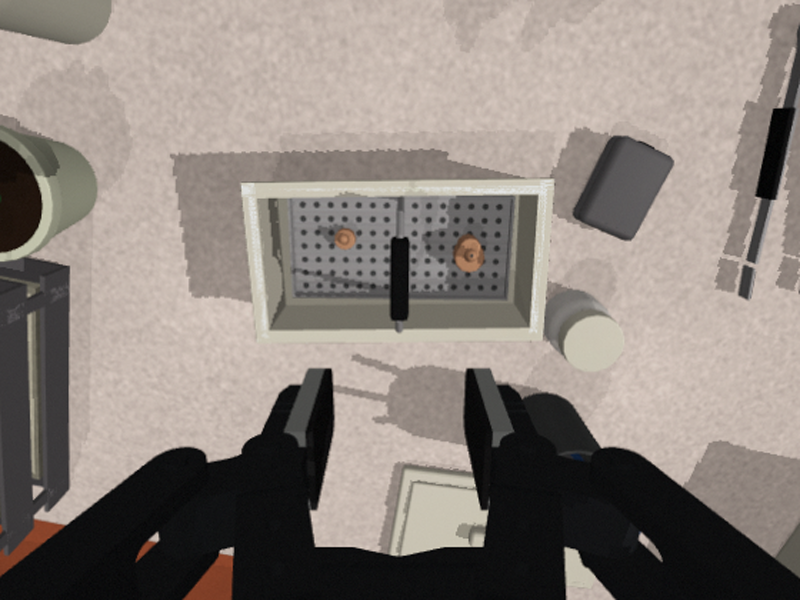

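The wrist picture shows the bath with the black grip at (400,278), the larger mould at (469,253) and the plug at (345,238). Now I'll get numbers for grip, rim, mould and tongs.

```bash
cat > m.py <<'E'
from h import *
def blobs(c,m,amin=15):
    n,l,s,ce=cv2.connectedComponentsWithStats(m.astype(np.uint8)); return [(ce[i].round(1),s[i].tolist(),l==i) for i in range(1,n) if s[i][4]>=amin]
def brect(c,mask):
    q=cv2.findContours(mask.astype(np.uint8),0,1)[0]; return cv2.minAreaRect(max(q,key=cv2.contourArea))
E
python3 - <<'E'
from m import *
w=load('w3');t=load('top0');s=load('scene0');w2=load('w2')
def dark(c,th,box):
    u0,v0,u1,v1=box;m=np.zeros(c[1].shape,bool);m[v0:v1,u0:u1]=(c[0].max(2)<th)[v0:v1,u0:u1];return blobs(c,m)
f=.7
for n,c,b,th in (('w',w,(268,160,292,226),45),('t',t,(315,180,335,215),45),('s',s,(200,190,220,220),40)):
    print(n,[(x[0],x[1]) for x in dark(c,th,b)])
def org(c,box,amin=15):
    u0,v0,u1,v1=box;p=c[0].astype(int);m=np.zeros(c[1].shape,bool);m[v0:v1,u0:u1]=((p[...,0]-p[...,2])>35)[v0:v1,u0:u1];return blobs(c,m,amin)
for n,c,b in (('w',w,(180,120,370,235)),('t',t,(280,170,370,230)),('s',s,(165,210,260,245))):
    print('org',n,[(x[0],x[1]) for x in org(c,b)])
X=depthpts(w)
for nm,(u,v) in dict(grip=(400,278),floor=(430,290),rim=(300,188),rim2=(400,335)).items(): print(nm,X[int(v*f),int(u*f)].round(4))
# rim via wrist depth
m=(X[...,2]>.058)&(X[...,2]<.072);m[:110]=0;m[245:]=0;m[:,:160]=0;m[:,395:]=0
r=cv2.minAreaRect(X[m][:,:2].astype(np.float32)*1000);print('rim rect',r,np.median(X[m][:,2]))
print('grips w2',[(x[0],x[1]) for x in dark(w2,40,(215,130,285,215))])
print('grips t',[(x[0],x[1]) for x in dark(t,45,(205,230,245,270))])
print('grips s',[(x[0],x[1]) for x in dark(s,45,(300,185,350,225))])
E
```

```text
w [(array([279.4, 194.8]), [273, 166, 13, 58, 696])]
t [(array([325.4, 197.7]), [323, 190, 6, 17, 56])]
s [(array([209.6, 204.3]), [207, 196, 6, 18, 74])]
org w [(array([241.1, 166.9]), [234, 160, 15, 15, 173]), (array([327.7, 177.5]), [318, 164, 21, 27, 413])]
org t [(array([336.4, 203. ]), [335, 201, 4, 5, 16]), (array([304.8, 205.4]), [302, 202, 7, 8, 45])]
org s [(array([234. , 227.4]), [230, 224, 9, 7, 43]), (array([194.6, 231.3]), [192, 228, 6, 7, 28])]
grip [ 0.5993 -0.16    0.1195]
floor [ 0.6339 -0.1277  0.0159]
rim [ 0.564  -0.2389  0.0666]
rim2 [nan nan nan]
rim rect ((607.4322509765625, -151.42416381835938), (131.05186462402344, 238.17413330078125), 11.98249626159668) 0.06629334613389683
grips w2 [(array([229.1, 170.8]), [228, 142, 4, 60, 186]), (array([267.8, 170.9]), [264, 142, 8, 60, 234])]
grips t []
grips s [(array([322.5, 206. ]), [320, 196, 6, 21, 60])]
```

```bash
python3 - <<'E'
from m import *
w=load('w3');t=load('top0');s=load('scene0');w2=load('w2')
g={'w':(279.4,194.8),'t':(325.4,197.7),'s':(209.6,204.3)}
print('grip wt',tri(w,g['w'],t,g['t']),'ws',tri(w,g['w'],s,g['s']),'ts',tri(t,g['t'],s,g['s']))
print('mould wt',tri(w,(327.7,177.5),t,(304.8,205.4)),'ws',tri(w,(327.7,177.5),s,(234,227.4)))
print('plug ws',tri(w,(241.1,166.9),s,(194.6,231.3)))
r=cv2.minAreaRect((plane(w,[(273,166),(286,166),(273,224),(286,224)],.118)[:,:2]*1000).astype(np.float32));print(r)
# grip axis in w3
p=w[0];m=np.zeros(p.shape[:2],np.uint8);m[160:226,268:292]=(p.max(2)<45)[160:226,268:292]
yy,xx=np.nonzero(m);q=plane(w,np.c_[xx,yy],.114)[:,:2]
d=np.linalg.eigh(np.cov(q.T))[1][:,-1];print('grip axis deg',np.degrees(np.arctan2(d[1],d[0])),q.mean(0))
# rim: white/saturated border contour
X=depthpts(w)
C=plane(w,np.array([(241,183),(553,179),(545,340),(258,342)])*.7,.065);print(C.round(4),C.mean(0),[np.degrees(np.arctan2(*(C[j]-C[i])[[1,0]])) for i,j in((0,1),(3,2),(0,3),(1,2))],np.linalg.norm(C[0]-C[1]),np.linalg.norm(C[0]-C[3]))
m=np.abs(X[...,2]-.0655)<.007
m[:,:165]=0;m[:,392:]=0;m[:115]=0;m[245:]=0
cv2.imwrite('pics/rimmask.png',(m*255).astype(np.uint8))
for n,(u,v) in dict(L=(229.1,170.8),R=(267.8,170.9)).items():
    print('tong grip',n,plane(w2,[(u,v)],.012),X.shape)
print('heel, tips',plane(w2,np.array([(352,130),(330,378),(392,376)])*.7,.012).round(4))
E
```

```text
grip wt (array([ 0.60369873, -0.16018207,  0.10880589]), np.float64(0.001263031840422072)) ws (array([ 0.60285861, -0.15970963,  0.10962518]), np.float64(0.00041451341356722125)) ts (array([ 0.60388231, -0.15978649,  0.1105161 ]), np.float64(0.0010354648564057645))
mould wt (array([ 0.59415647, -0.10612316,  0.02926188]), np.float64(2.2444200317912698e-06)) ws (array([ 0.59381785, -0.10620415,  0.03072356]), np.float64(0.0003525227756765057))
plug ws (array([ 0.60364788, -0.2050249 ,  0.02134761]), np.float64(0.0008476962599982548))
((601.3990478515625, -160.1409149169922), (54.421443939208984, 12.026633262634277), 11.711556434631348)
grip axis deg -168.82826613722193 [ 0.60192204 -0.16013676]
[[ 0.5696 -0.2804  0.065 ]
 [ 0.5231 -0.067   0.065 ]
 [ 0.6409 -0.0383  0.065 ]
 [ 0.6874 -0.2541  0.065 ]] [ 0.60524624 -0.1599588   0.065     ] [np.float64(102.29727873617996), np.float64(102.16331966862703), np.float64(12.630262528754917), np.float64(13.683669882560967)] 0.2184635327778501 0.1206586743600828
tong grip L [[0.46680561 0.11574217 0.012     ]] (420, 560, 3)
tong grip R [[0.45705783 0.1606354  0.012     ]] (420, 560, 3)
heel, tips [[0.3733 0.1186 0.012 ]
 [0.5877 0.1396 0.012 ]
 [0.5736 0.1939 0.012 ]]
```

View pics/rimmask.png

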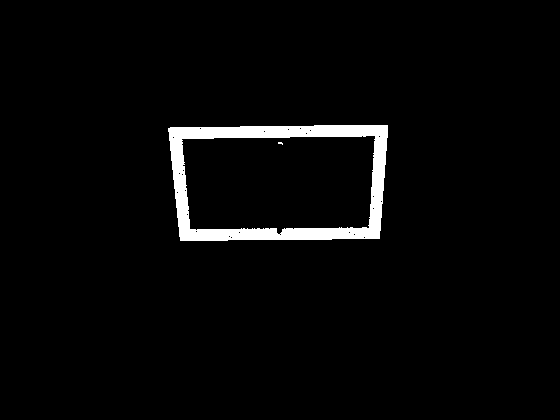

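Emit:
step_arm(series=[{"x": 0.8,"y": -0.1,"z": -4,"twist": 0,"jaw": 4},{"x": 1.5,"y": -0.1,"z": -8,"twist": 0,"jaw": 4},{"x": 1.5,"y": -0.1,"z": -12,"twist": 0,"jaw": 4},{"x": 1.5,"y": -0.1,"z": -15,"twist": 0,"jaw": 4},{"x": 1.5,"y": -0.1,"z": -17,"twist": 0,"jaw": 4},{"x": 1.5,"y": -0.1,"z": -18.5,"twist": 0,"jaw": 4},{"x": 1.5,"y": -0.1,"z": -19.6,"twist": 0,"jaw": 4},{"x": 1.5,"y": -0.1,"z": -19.6,"twist": 0,"jaw": 4},{"x": 1.5,"y": -0.1,"z": -19.6,"twist": 0,"jaw": 4}])

```text
clock: 2.72
eef_pos: [0.6025, -0.1587, 0.093]
tool_rot: [0.55, -0.448, -0.547, -0.445]
ft_force: [-0.2, -0.6, 0.1]
grip_width: 0.0399
```

```bash
python3 - <<'E'
from h import *
save('w4',cam('wrist'));o=bot.get_obs();print(o['clock'],o['eef_pos'],Rn.from_quat(o['tool_rot']).as_matrix().round(3),o['ft_force'])
E
```

```text
2.7667 [ 0.60332992 -0.15911633  0.09404553] [[ 0.002 -0.979 -0.203]
 [-0.007 -0.203  0.979]
 [-1.    -0.001 -0.007]] [ 0.2967161  -0.16140366  0.71521553]
```

View pics/w4.png

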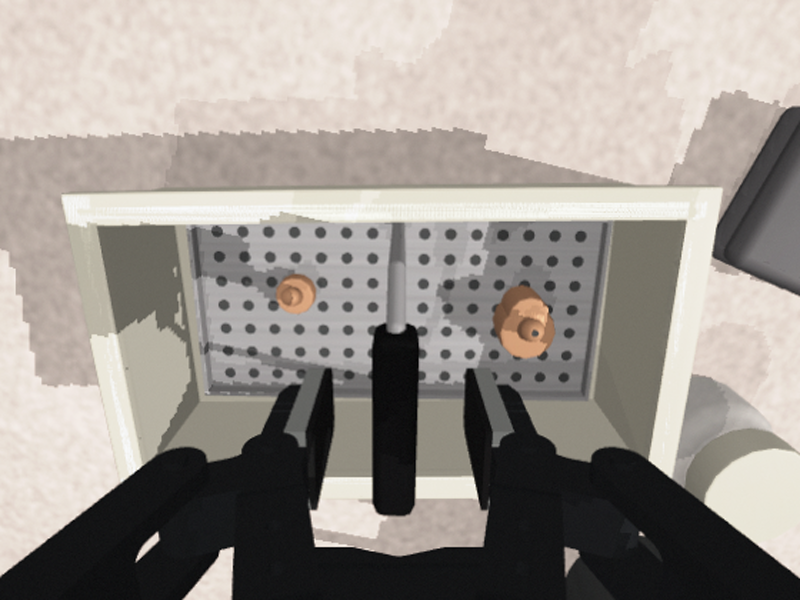

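Emit:
step_arm(series=[{"x": 0,"y": 0,"z": 0,"twist": 0,"jaw": 0.8},{"x": 0,"y": 0,"z": 0,"twist": 0,"jaw": 0.8},{"x": 0,"y": 0,"z": 0,"twist": 0,"jaw": 0.8},{"x": 0,"y": 0,"z": 0,"twist": 0,"jaw": 0.8},{"x": 0,"y": 0,"z": 0,"twist": 0,"jaw": 0.8},{"x": 0,"y": 0,"z": 0,"twist": 0,"jaw": 0.8},{"x": 0,"y": 0,"z": 0.3,"twist": 0,"jaw": 0.8},{"x": 0,"y": 0,"z": 1,"twist": 0,"jaw": 0.8},{"x": 0,"y": 0,"z": 2,"twist": 0,"jaw": 0.8},{"x": 0,"y": 0,"z": 3,"twist": 0,"jaw": 0.8}])

```text
clock: 3.6
eef_pos: [0.6026, -0.159, 0.124]
tool_rot: [0.55, -0.448, -0.547, -0.445]
ft_force: [0.7, -1.0, -2.9]
grip_width: 0.0106
```

```bash
python3 - <<'E'
from h import *
save('w5',cam('wrist'));o=bot.get_obs();print(o['clock'],o['eef_pos'],Rn.from_quat(o['tool_rot']).as_matrix().round(3),o['ft_force'],o['ft_torque'])
E
```

```text
3.65 [ 0.60432491 -0.15943686  0.12708071] [[ 0.005 -0.979 -0.203]
 [-0.008 -0.203  0.979]
 [-1.    -0.003 -0.008]] [ 0.40785631  0.43782053 -1.96215519] [-0.00230705 -0.19421967 -0.03632926]
```

View pics/w5.png

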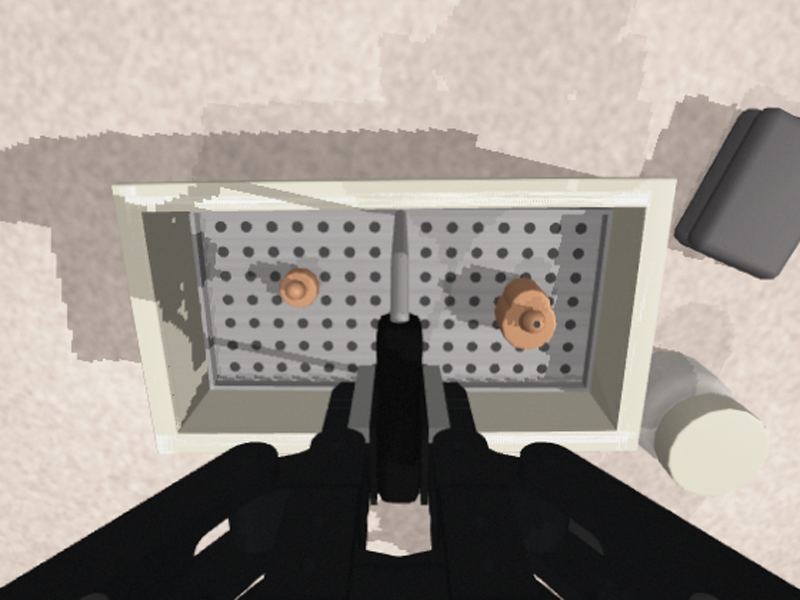

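Emit:
step_arm(series=[{"x": 0,"y": 0,"z": 1,"twist": 0,"jaw": 0.8},{"x": 0,"y": 0,"z": 2.5,"twist": 0,"jaw": 0.8},{"x": 0,"y": 0,"z": 4,"twist": 0,"jaw": 0.8},{"x": 0,"y": 0,"z": 5.5,"twist": 0,"jaw": 0.8},{"x": 0,"y": 0,"z": 6.5,"twist": 3,"jaw": 0.8},{"x": 0,"y": 0,"z": 7,"twist": 8,"jaw": 0.8},{"x": 0,"y": 0,"z": 7,"twist": 14,"jaw": 0.8},{"x": 0,"y": 0,"z": 7,"twist": 20,"jaw": 0.8},{"x": 0,"y": 0,"z": 7,"twist": 26,"jaw": 0.8},{"x": 0,"y": 0,"z": 7,"twist": 32,"jaw": 0.8}])

```text
clock: 4.48
eef_pos: [0.6043, -0.1595, 0.1975]
tool_rot: [0.654, -0.276, -0.648, -0.276]
ft_force: [0.6, 0.1, -2.3]
grip_width: 0.0108
```

Emit:
step_arm(series=[{"x": 0,"y": 0,"z": 0,"twist": 6,"jaw": 0.8},{"x": 0,"y": 0,"z": 0,"twist": 12,"jaw": 0.8},{"x": 0,"y": 0,"z": 0,"twist": 18,"jaw": 0.8},{"x": 0,"y": 0,"z": 0,"twist": 24,"jaw": 0.8},{"x": 0,"y": 0,"z": 0,"twist": 30,"jaw": 0.8},{"x": 0,"y": 0,"z": 0,"twist": 36,"jaw": 0.8},{"x": 0,"y": 0,"z": 0,"twist": 42,"jaw": 0.8},{"x": 0,"y": 0,"z": 0,"twist": 48,"jaw": 0.8},{"x": 0,"y": 0,"z": 0,"twist": 53,"jaw": 0.8},{"x": 0,"y": 0,"z": 0,"twist": 56,"jaw": 0.8}])

```text
clock: 5.32
eef_pos: [0.6043, -0.1595, 0.1979]
tool_rot: [0.707, 0.064, -0.701, 0.062]
ft_force: [0.3, 0.2, -3.0]
grip_width: 0.0109
```

```bash
python3 - <<'E'
from h import *
save('w6',cam('wrist'));save('t6',cam('top'));save('s6',cam('scene'));o=bot.get_obs();R=Rn.from_quat(o['tool_rot']).as_matrix();print(o['clock'],o['eef_pos'],R.round(3),np.degrees(np.arctan2(R[1,2],R[0,2])),o['ft_force'],o['grip_width'],o['joint_pos'])
E
```

```text
5.4667 [ 0.60431866 -0.15952837  0.19784098] [[ 0.008  0.172 -0.985]
 [ 0.005 -0.985 -0.172]
 [-1.    -0.003 -0.009]] -170.0758017463935 [-0.24492037  0.69853598 -2.93552988] 0.010815319331453827 [-0.26136821  0.50160278  0.30007493  1.36249643  0.00674507 -2.00536631]
```

View pics/w6.png

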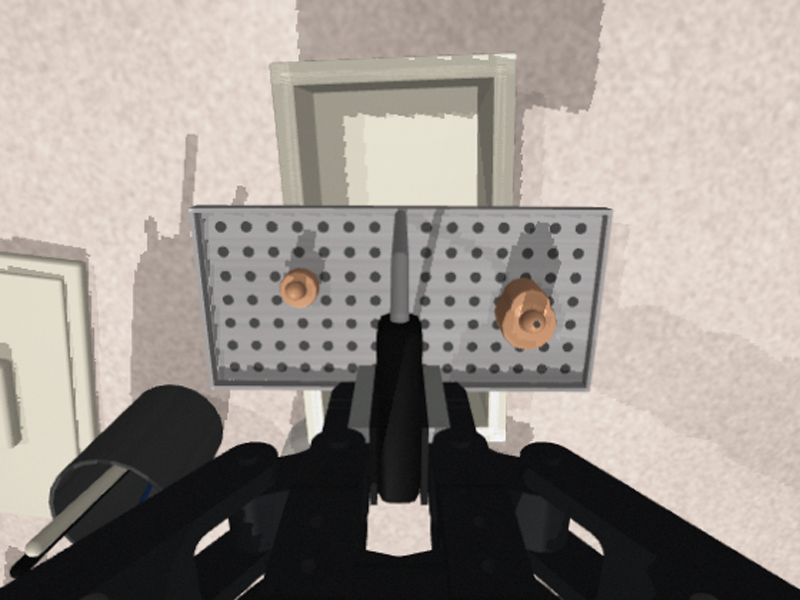

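View pics/s6.png

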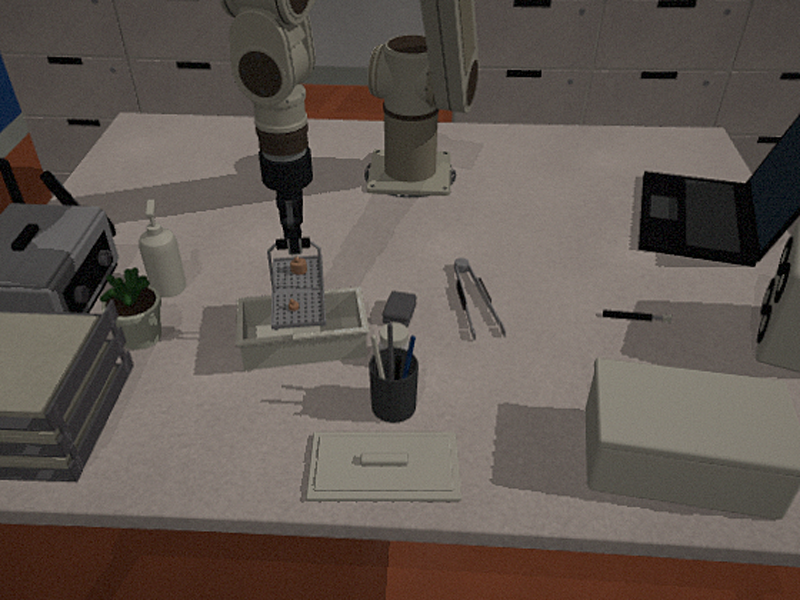

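Emit:
step_arm(series=[{"x": 0.1,"y": 0,"z": -1,"twist": 2.4,"jaw": 0.8},{"x": 0.1,"y": 0,"z": -2,"twist": 2.4,"jaw": 0.8},{"x": 0.1,"y": 0,"z": -3,"twist": 2.4,"jaw": 0.8},{"x": 0.1,"y": 0,"z": -4,"twist": 2.4,"jaw": 0.8},{"x": 0.1,"y": 0,"z": -4.5,"twist": 2.4,"jaw": 0.8},{"x": 0.1,"y": 0,"z": -4.7,"twist": 2.4,"jaw": 0.8},{"x": 0.1,"y": 0,"z": -4.7,"twist": 2.4,"jaw": 0.8},{"x": 0.1,"y": 0,"z": -4.7,"twist": 2.4,"jaw": 0.8}])

```text
clock: 6.13
eef_pos: [0.6055, -0.1597, 0.1508]
tool_rot: [0.706, 0.077, -0.7, 0.074]
ft_force: [-0.3, -0.4, -3.6]
grip_width: 0.0109
```

```bash
python3 - <<'E'
from h import *
save('w7',cam('wrist'));save('s7',cam('scene'));o=bot.get_obs();R=Rn.from_quat(o['tool_rot']).as_matrix();print(o['clock'],o['eef_pos'],np.degrees(np.arctan2(R[1,2],R[0,2])),o['ft_force'])
E
```

```text
6.2333 [ 0.60561921 -0.15967533  0.15095929] -167.68690555821036 [ 0.04882976  0.2101439  -3.14518301]
```

View pics/w7.png

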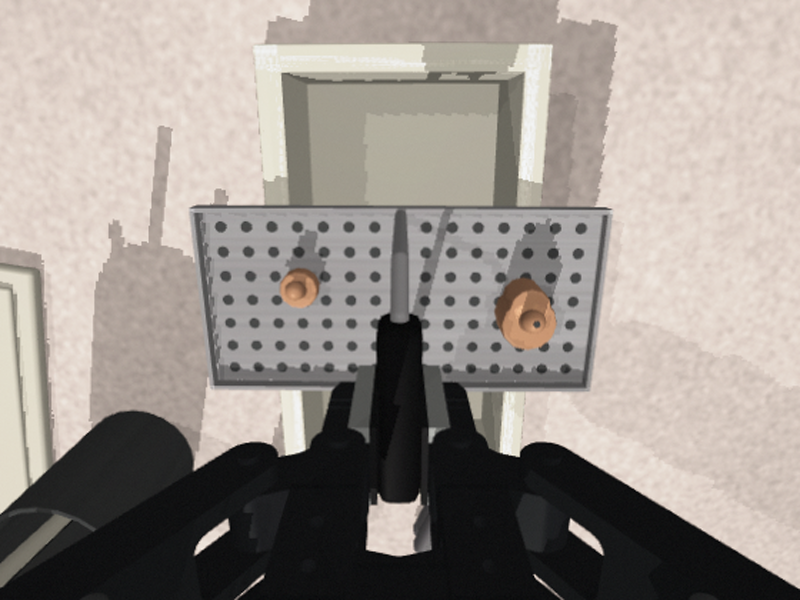

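The sieve is centred over the rim and square to it: rim outer edges at about x=258 and x=550, sieve ends at 190 and 610. I'll lower the last few mm slowly.

Emit:
step_arm(series=[{"x": 0,"y": 0,"z": -0.1,"twist": 0,"jaw": 0.8},{"x": 0,"y": 0,"z": -0.2,"twist": 0,"jaw": 0.8},{"x": 0,"y": 0,"z": -0.3,"twist": 0,"jaw": 0.8},{"x": 0,"y": 0,"z": -0.3,"twist": 0,"jaw": 0.8}])

```text
clock: 6.57
eef_pos: [0.6064, -0.1598, 0.1501]
tool_rot: [0.707, 0.077, -0.699, 0.075]
ft_force: [-0.6, 1.6, 5.1]
grip_width: 0.0104
```

Emit:
step_arm(series=[{"x": 0,"y": 0,"z": 0,"twist": 0,"jaw": 1.3},{"x": 0,"y": 0,"z": 0,"twist": 0,"jaw": 1.6},{"x": 0,"y": 0,"z": 0,"twist": 0,"jaw": 2.2},{"x": 0,"y": 0,"z": 0,"twist": 0,"jaw": 3.2},{"x": 0,"y": 0,"z": 0,"twist": 0,"jaw": 4},{"x": 0,"y": 0,"z": 0,"twist": 0,"jaw": 4}])

```text
clock: 7.07
eef_pos: [0.6064, -0.1598, 0.1498]
tool_rot: [0.707, 0.077, -0.699, 0.075]
ft_force: [-0.7, 0.3, -0.1]
grip_width: 0.0398
```

```bash
python3 - <<'E'
from h import *
save('w8',cam('wrist'));save('s8',cam('scene'));o=bot.get_obs();print(o['clock'],o['eef_pos'],o['ft_force'],o['grip_width'])
s=load('s8')
cv2.imwrite('pics/s8c.png',cv2.resize(s[0][140:260,150:360,::-1],None,fx=3.8,fy=3.8,interpolation=cv2.INTER_CUBIC))
E
```

```text
7.1667 [ 0.60639026 -0.15981667  0.14987604] [-0.21986124 -0.94229645  1.0028717 ] 0.040616599648429286
```

View pics/w8.png

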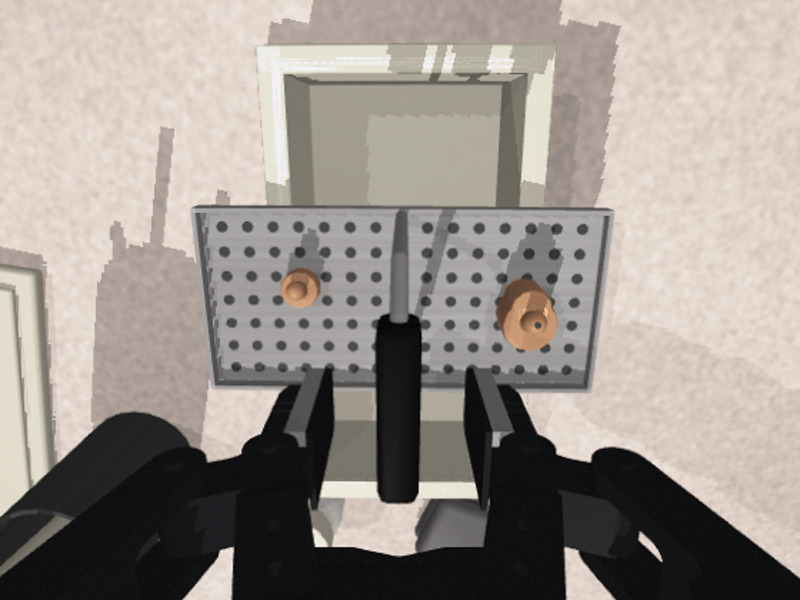

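View pics/s8c.png

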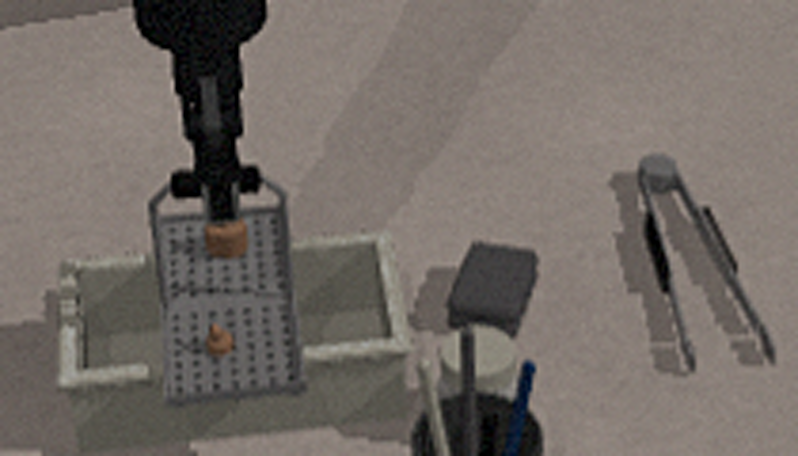

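Emit:
step_arm(series=[{"x": 0,"y": 0,"z": 1.5,"twist": 0,"jaw": 4},{"x": 0,"y": 0,"z": 4,"twist": 0,"jaw": 4},{"x": 0,"y": 0,"z": 7,"twist": 0,"jaw": 5},{"x": 0,"y": 0,"z": 9.5,"twist": 0,"jaw": 6},{"x": 0,"y": 0,"z": 10,"twist": 0,"jaw": 7},{"x": 0,"y": 0,"z": 10,"twist": 0,"jaw": 7}])

```text
clock: 7.67
eef_pos: [0.6078, -0.1602, 0.2527]
tool_rot: [0.709, 0.076, -0.697, 0.076]
ft_force: [0.4, -0.3, -1.1]
grip_width: 0.0696
```

```bash
python3 - <<'E'
from h import *
save('w9',cam('wrist'));o=bot.get_obs();print(o['clock'],o['eef_pos'],o['joint_pos'].round(3))
E
```

```text
7.7167 [ 0.60682105 -0.15996697  0.25047924] [-0.261  0.489  0.416  1.485  0.007 -2.047]
```

Emit:
step_arm(series=[{"x": -1.5,"y": 3,"z": 0,"twist": -6,"jaw": 7},{"x": -3,"y": 6,"z": 0,"twist": -12,"jaw": 7},{"x": -4.5,"y": 9,"z": 0,"twist": -18,"jaw": 7},{"x": -6,"y": 12,"z": -1,"twist": -24,"jaw": 7},{"x": -7.5,"y": 15,"z": -2,"twist": -31,"jaw": 7},{"x": -9,"y": 18,"z": -3,"twist": -38,"jaw": 7},{"x": -10.5,"y": 21,"z": -4,"twist": -45,"jaw": 7},{"x": -12,"y": 24,"z": -5,"twist": -52,"jaw": 7},{"x": -13.5,"y": 27,"z": -6,"twist": -59,"jaw": 7},{"x": -14.5,"y": 29.8,"z": -7,"twist": -66,"jaw": 7}])

```text
clock: 8.55
eef_pos: [0.4593, 0.1376, 0.1785]
tool_rot: [0.635, -0.321, -0.628, -0.315]
ft_force: [-0.0, 0.6, 0.2]
grip_width: 0.0703
```

View pics/w9.png

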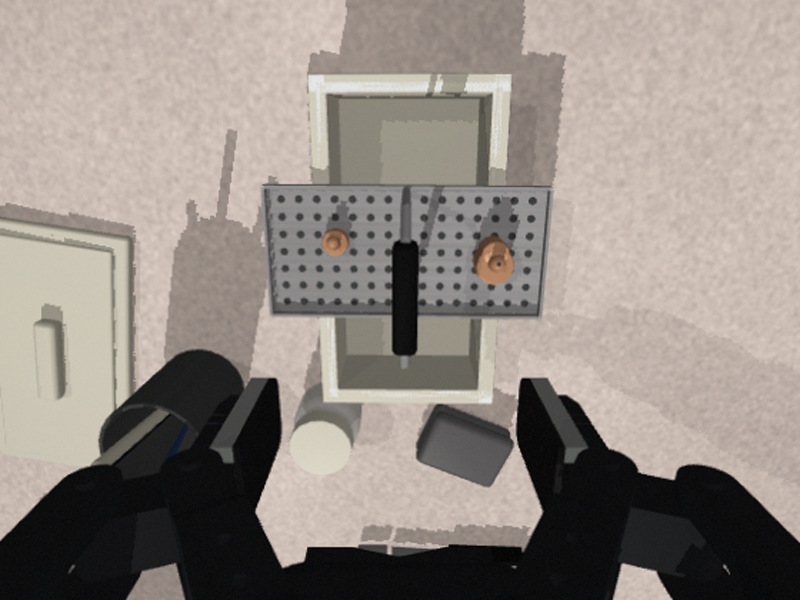

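Emit:
step_arm(series=[{"x": 0,"y": 0,"z": -1,"twist": -7,"jaw": 7},{"x": 0,"y": 0,"z": -2,"twist": -14,"jaw": 7},{"x": 0,"y": 0,"z": -3,"twist": -21,"jaw": 7},{"x": 0,"y": 0,"z": -4,"twist": -24,"jaw": 7},{"x": 0,"y": 0,"z": -4,"twist": -24,"jaw": 7},{"x": 0,"y": 0,"z": -4,"twist": -24,"jaw": 7}])

```text
clock: 9.05
eef_pos: [0.4576, 0.1372, 0.1366]
tool_rot: [0.554, -0.447, -0.55, -0.437]
ft_force: [0.0, -1.0, -0.0]
grip_width: 0.0701
```

```bash
python3 - <<'E'
from m import *
save('w10',cam('wrist'));o=bot.get_obs();R=Rn.from_quat(o['tool_rot']).as_matrix();print(o['clock'],o['eef_pos'],np.degrees(np.arctan2(R[1,2],R[0,2])),R.round(3))
E
```

```text
9.1 [0.45843378 0.13734232 0.13751678] 102.60009377019209 [[-0.003 -0.976 -0.218]
 [-0.013 -0.218  0.976]
 [-1.     0.006 -0.012]]
```

View pics/w10.png

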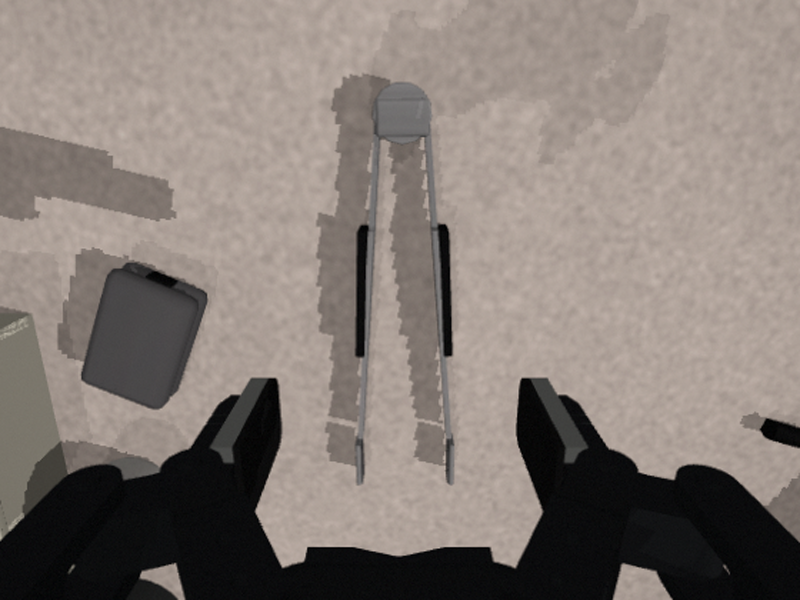

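The tongs lie straight along the tool's axis in this view: grips around (361,290) and (446,290), tips at (360,460) and (449,460), heel (402,112).

```bash
python3 - <<'E'
from m import *
w=load('w10');w2=load('w2')
m=np.zeros(w[1].shape,bool);m[150:255,240:325]=(w[0].max(2)<40)[150:255,240:325]
B=blobs(w,m);print([(b[0],b[1]) for b in B])
m2=np.zeros(w[1].shape,bool);m2[135:210,220:280]=(w2[0].max(2)<40)[135:210,220:280]
B2=blobs(w2,m2)
for a,b in zip(B,B2): print('tri',tri(w,a[0],w2,b[0]))
for b in B:
    u,v,ww,h,_=b[1]
    print('ends',plane(w,[(b[0][0],v),(b[0][0],v+h)],.016).round(4))
    yy,xx=np.nonzero(b[2]);q=plane(w,np.c_[xx,yy],.016)[:,:2];d=np.linalg.eigh(np.cov(q.T))[1][:,-1];print(q.mean(0),np.degrees(np.arctan2(d[1],d[0])))
X=depthpts(w);print('desk/heel z',X[int(112*.7),int(402*.7)],np.nanmedian(X[5:100,5:80,2]))
tip=plane(w,np.array([(360,484),(449,483),(402,84)])*.7,.012);print(tip.round(4)); mid=tip[:2].mean(0);print(np.degrees(np.arctan2(*(mid-tip[2])[[1,0]])),np.linalg.norm(mid-tip[2]))
# mould with w8,w9 & plug
for n in ('w8','w9'):
    c=load(n);p=c[0].astype(int);mm=np.zeros(c[1].shape,bool);mm[125:275,180:440]=((p[...,0]-p[...,2])>35)[125:275,180:440]
    for b in blobs(c,mm,60):
        XX=depthpts(c);zz=XX[...,2][b[2]]
        sel=b[2]&(XX[...,2]>.083)&(XX[...,2]<.093); q=XX[sel]
        print(n,b[0],b[1],'ztop',np.nanpercentile(zz,98).round(4),np.nanmedian(zz).round(4),'lvl20 centre',np.nanmedian(q,0), (np.nanpercentile(q,1,axis=0),np.nanpercentile(q,99,axis=0)) if len(q) else '')
E
```

```text
[(array([311.7, 201.1]), [307, 157, 9, 92, 529]), (array([252.5, 200.9]), [249, 158, 9, 92, 529])]
tri (array([0.41458931, 0.1336594 , 0.19580817]), np.float64(0.01581869943880695))
tri (array([0.39145918, 0.13925502, 0.27982558]), np.float64(0.03758850559606807))
ends [[0.4222 0.1521 0.016 ]
 [0.4935 0.17   0.016 ]]
[0.45541513 0.16041147] -163.8300906184344
ends [[0.4325 0.1097 0.016 ]
 [0.5048 0.1243 0.016 ]]
[0.46534371 0.11631642] -169.6872269016872
desk/heel z [0.37354398 0.11803726 0.0222008 ] 0.0013772799829232605
[[0.5906 0.1406 0.012 ]
 [0.5774 0.1939 0.012 ]
 [0.3607 0.1154 0.012 ]]
13.089212263163512 0.2292370329515173
w8 [209.9 201.5] [196, 188, 28, 28, 596] ztop 0.0884 0.0785 lvl20 centre [ 0.65286618 -0.16297147  0.08708283] (array([ 0.64939608, -0.16576189,  0.08322334]), array([ 0.65685179, -0.15911049,  0.08896889]))
w8 [368.3 220.9] [348, 195, 43, 51, 1571] ztop 0.0998 0.0893 lvl20 centre [ 0.55588435 -0.17313191  0.08932841] (array([ 0.54230368, -0.18527563,  0.08350859]), array([ 0.56436268, -0.15947328,  0.09122385]))
w9 [234.2 169.4] [225, 160, 19, 20, 276] ztop 0.0885 0.0787 lvl20 centre [ 0.6528785  -0.16239463  0.08710862] (array([ 0.64943524, -0.16543267,  0.08404622]), array([ 0.65690497, -0.15816661,  0.08880047]))
w9 [345.5 182.9] [332, 166, 28, 34, 680] ztop 0.1001 0.0895 lvl20 centre [ 0.5547695  -0.1716778   0.08943599] (array([ 0.54213944, -0.18500814,  0.08472162]), array([ 0.56428773, -0.15934666,  0.09177968]))
```

```bash
python3 - <<'E'
from m import *
w=load('w10');w2=load('w2')
print(tri(w,(311.7,201.1),w2,(267.8,170.9)),tri(w,(252.5,200.9),w2,(229.1,170.8)))
for n in ('w8','w9'):
    c=load(n);p=c[0].astype(int);XX=depthpts(c)
    mm=np.zeros(c[1].shape,bool);mm[125:275,300:440]=((p[...,0]-p[...,2])>35)[125:275,300:440]
    for lo in (.081,.086):
        q=XX[mm&(XX[...,2]>lo)&(XX[...,2]<.105)][:,:2]
        r=cv2.minAreaRect((q*1000).astype(np.float32));print(n,r)
E
```

```text
(array([0.45673852, 0.1608293 , 0.01129207]), np.float64(0.000995484425833396)) (array([0.46694465, 0.11585257, 0.01015861]), np.float64(0.0008010994310374861))
w8 ((553.9287109375, -172.29071044921875), (23.180925369262695, 26.56690216064453), 18.857404708862305)
w8 ((553.8384399414062, -172.21205139160156), (23.060916900634766, 26.359600067138672), 18.85740852355957)
w9 ((552.6487426757812, -171.83445739746094), (26.17904281616211, 22.867647171020508), 77.698486328125)
w9 ((552.6071166992188, -171.8031768798828), (25.975013732910156, 22.675188064575195), 81.04454040527344)
```

Emit:
step_arm(series=[{"x": 0.2,"y": 0.1,"z": -3,"twist": 0.4,"jaw": 7},{"x": 0.2,"y": 0.1,"z": -6,"twist": 0.4,"jaw": 7},{"x": 0.2,"y": 0.1,"z": -9,"twist": 0.4,"jaw": 7},{"x": 0.2,"y": 0.1,"z": -11,"twist": 0.4,"jaw": 7},{"x": 0.2,"y": 0.1,"z": -12.2,"twist": 0.4,"jaw": 7},{"x": 0.2,"y": 0.1,"z": -13,"twist": 0.4,"jaw": 6.6},{"x": 0.2,"y": 0.1,"z": -13.2,"twist": 0.4,"jaw": 6},{"x": 0.2,"y": 0.1,"z": -13.2,"twist": 0.4,"jaw": 6},{"x": 0.2,"y": 0.1,"z": -13.2,"twist": 0.4,"jaw": 6}])

```text
clock: 9.85
eef_pos: [0.4614, 0.1386, 0.0064]
tool_rot: [0.556, -0.444, -0.551, -0.436]
ft_force: [1.1, 0.3, -0.2]
grip_width: 0.0599
```

```bash
python3 - <<'E'
from m import *
save('w11',cam('wrist'));o=bot.get_obs();R=Rn.from_quat(o['tool_rot']).as_matrix();print(o['clock'],o['eef_pos'],np.degrees(np.arctan2(R[1,2],R[0,2])),o['ft_force'],o['grip_width'])
E
```

```text
9.9 [0.46153562 0.13863497 0.0066465 ] 103.01013809662204 [ 0.58012761  0.98887745 -0.07972018] 0.060167493641574206
```

View pics/w11.png

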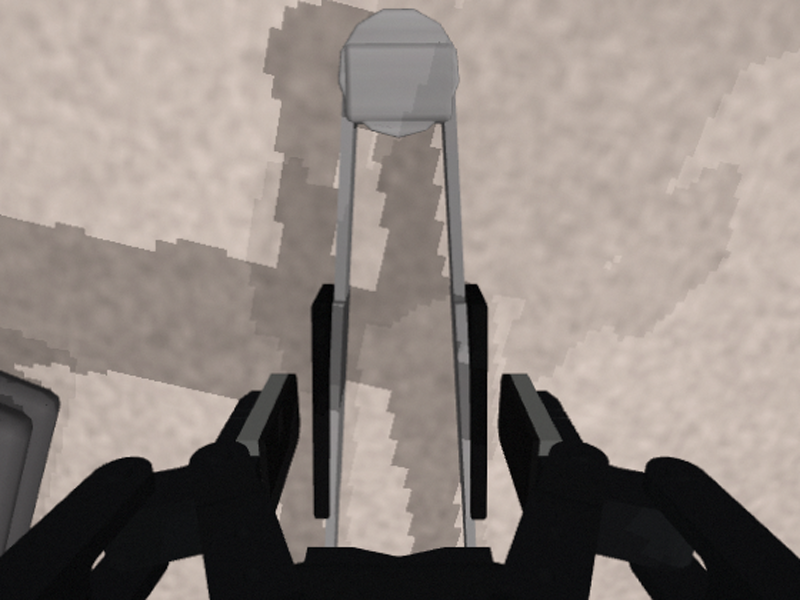

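Emit:
step_arm(series=[{"x": 0,"y": 0,"z": -0.2,"twist": 0,"jaw": 5.6},{"x": 0,"y": 0,"z": -0.4,"twist": 0,"jaw": 5.4},{"x": 0,"y": 0,"z": -0.5,"twist": 0,"jaw": 5.2},{"x": 0,"y": 0,"z": -0.5,"twist": 0,"jaw": 4.9},{"x": 0,"y": 0,"z": -0.5,"twist": 0,"jaw": 4.6},{"x": 0,"y": 0,"z": -0.5,"twist": 0,"jaw": 4.6},{"x": 0,"y": 0,"z": -0.5,"twist": 0,"jaw": 4.6}])

```text
clock: 10.48
eef_pos: [0.4623, 0.1386, 0.0026]
tool_rot: [0.557, -0.443, -0.55, -0.437]
ft_force: [-1.0, -1.0, 6.1]
grip_width: 0.0464
```

Emit:
step_arm(series=[{"x": 0,"y": 0,"z": 0.3,"twist": 0,"jaw": 4.5},{"x": 0,"y": 0,"z": 1,"twist": 0,"jaw": 4.5},{"x": 0,"y": 0,"z": 2.5,"twist": 0,"jaw": 4.5},{"x": 0,"y": 0,"z": 4.5,"twist": 0,"jaw": 4.5},{"x": 0,"y": 0,"z": 6,"twist": 0,"jaw": 4.5},{"x": 0,"y": 0,"z": 6,"twist": 0,"jaw": 4.5}])

```text
clock: 10.98
eef_pos: [0.4645, 0.1393, 0.0657]
tool_rot: [0.558, -0.442, -0.549, -0.439]
ft_force: [0.1, 0.6, -1.3]
grip_width: 0.0449
```

```bash
python3 - <<'E'
from m import *
save('w12',cam('wrist'));save('s12',cam('scene'));o=bot.get_obs();R=Rn.from_quat(o['tool_rot']).as_matrix();print(o['clock'],o['eef_pos'],np.degrees(np.arctan2(R[1,2],R[0,2])),o['ft_force'],o['ft_torque'],o['grip_width'],R.round(3))
E
```

```text
11.0833 [0.46263279 0.13875511 0.06299482] 102.99644968258346 [ 0.23021822 -0.72894535 -2.21494892] [-0.01380408 -0.04517606 -0.0395032 ] 0.045219219638973185 [[ 0.003 -0.974 -0.225]
 [-0.012 -0.225  0.974]
 [-1.     0.    -0.013]]
```

View pics/w12.png

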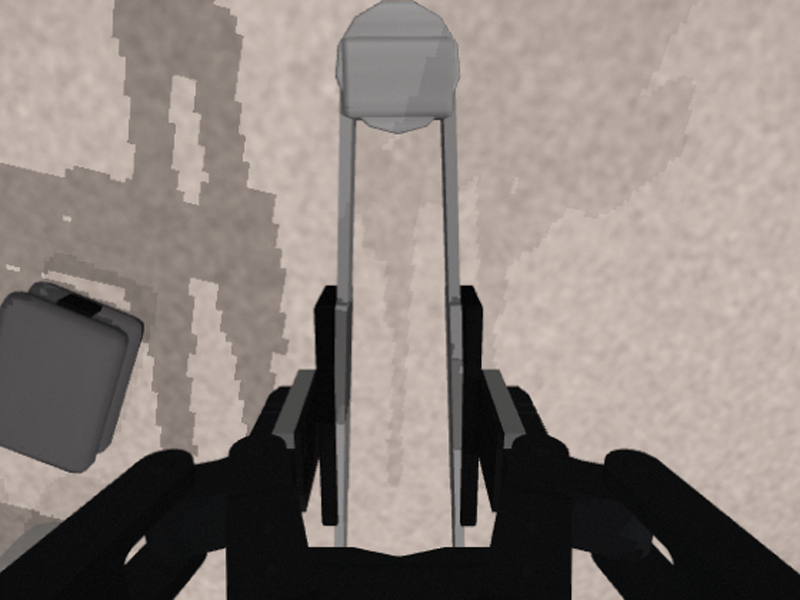

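View pics/s12.png

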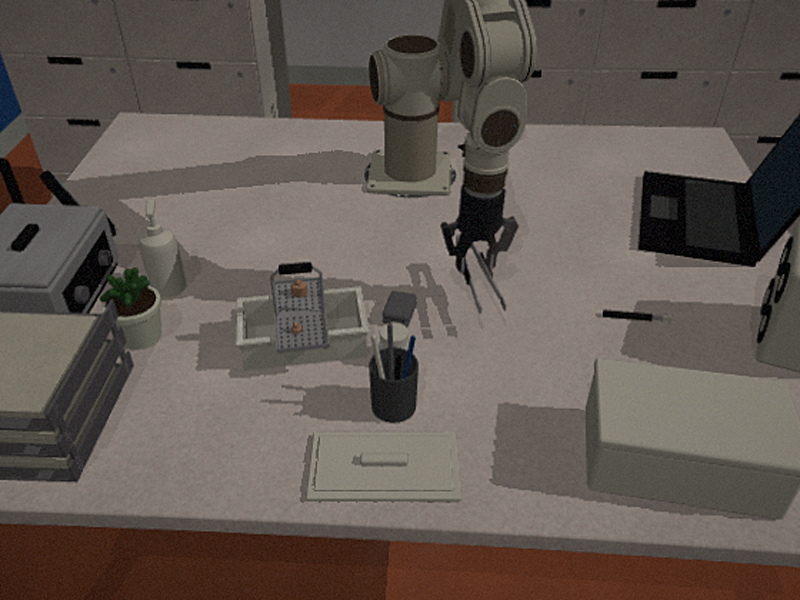

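Emit:
step_arm(series=[{"x": 0,"y": 0,"z": 2,"twist": 0,"jaw": 4.5},{"x": 0,"y": 0,"z": 5,"twist": 0,"jaw": 4.5},{"x": 0,"y": 0,"z": 8,"twist": 0,"jaw": 4.5},{"x": 0,"y": -2,"z": 11,"twist": 0,"jaw": 4.5},{"x": -0.5,"y": -5,"z": 13,"twist": 0,"jaw": 4.5},{"x": -1,"y": -8,"z": 14,"twist": 0,"jaw": 4.5},{"x": -1.2,"y": -11,"z": 14,"twist": 0,"jaw": 4.5},{"x": -1.2,"y": -14,"z": 14,"twist": 0,"jaw": 4.5},{"x": -1.2,"y": -17,"z": 14,"twist": 0,"jaw": 4.5},{"x": -1.2,"y": -20,"z": 14,"twist": 0,"jaw": 4.5}])

```text
clock: 11.92
eef_pos: [0.4495, -0.0625, 0.2016]
tool_rot: [0.556, -0.443, -0.551, -0.437]
ft_force: [0.1, 0.4, -2.5]
grip_width: 0.0453
```

Emit:
step_arm(series=[{"x": 0,"y": -3,"z": 0,"twist": 0,"jaw": 4.5},{"x": 0,"y": -6,"z": 0,"twist": 0,"jaw": 4.5},{"x": 0,"y": -9,"z": 0,"twist": 0,"jaw": 4.5},{"x": 0,"y": -11,"z": -2,"twist": 0,"jaw": 4.5},{"x": 0,"y": -12.5,"z": -4,"twist": 0,"jaw": 4.5},{"x": 0,"y": -13.3,"z": -6,"twist": 0,"jaw": 4.5},{"x": 0,"y": -13.3,"z": -7,"twist": 0,"jaw": 4.5},{"x": 0,"y": -13.3,"z": -7,"twist": 0,"jaw": 4.5}])

```text
clock: 12.58
eef_pos: [0.4466, -0.1944, 0.1278]
tool_rot: [-0.553, 0.444, 0.553, 0.436]
ft_force: [-0.3, 0.9, -1.2]
grip_width: 0.0452
```

```bash
python3 - <<'E'
from m import *
save('s13',cam('scene'));save('t13',cam('top'));o=bot.get_obs();R=Rn.from_quat(o['tool_rot']).as_matrix();print(o['clock'],o['eef_pos'],np.degrees(np.arctan2(R[1,2],R[0,2])),o['grip_width'])
for n,(u,v,U,V) in dict(s13=(150,110,290,240),t13=(250,170,390,290)).items():
    cv2.imwrite('pics/'+n+'c.png',cv2.resize(load(n)[0][v:V,u:U,::-1],None,fx=5,fy=5,interpolation=cv2.INTER_CUBIC)[:600,:800])
E
```

```text
12.6833 [ 0.44898876 -0.19465727  0.13098948] 103.04831297698051 0.045568869100426186
```

View pics/s13c.png

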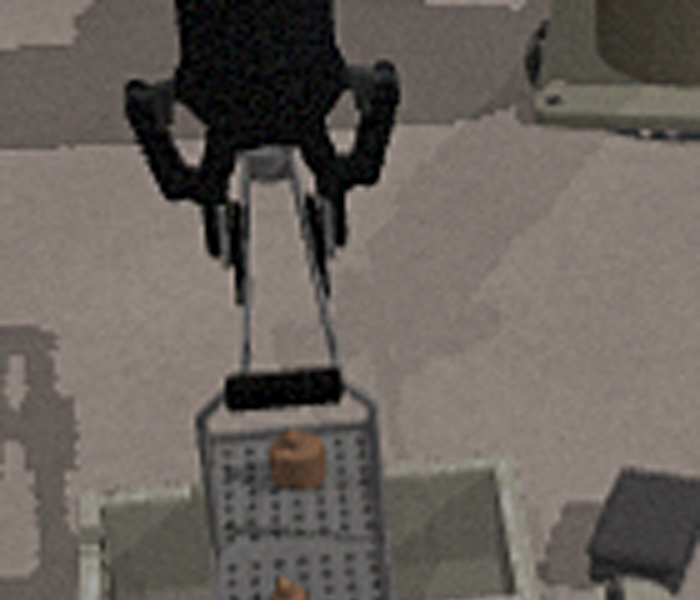

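View pics/t13c.png

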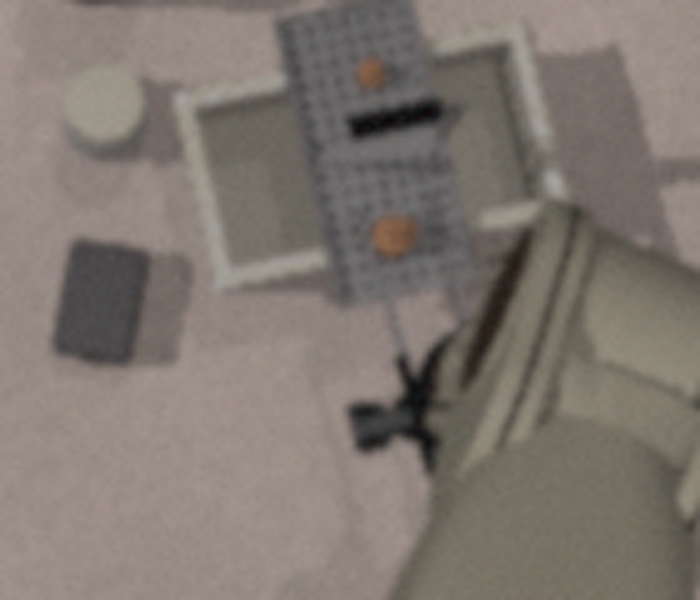

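Emit:
step_arm(series=[{"x": 0.1,"y": -0.1,"z": -1,"twist": 0,"jaw": 4.5},{"x": 0.1,"y": -0.1,"z": -2,"twist": 0,"jaw": 4.5},{"x": 0.1,"y": -0.1,"z": -2.6,"twist": 0,"jaw": 4.5},{"x": 0.1,"y": -0.1,"z": -2.6,"twist": 0,"jaw": 4.5},{"x": 0.1,"y": -0.1,"z": -2.6,"twist": 0,"jaw": 4.5}])

```text
clock: 13.1
eef_pos: [0.4496, -0.1952, 0.1046]
tool_rot: [0.555, -0.443, -0.552, -0.436]
ft_force: [-0.1, 0.2, -0.4]
grip_width: 0.0449
```

```bash
python3 - <<'E'
from m import *
save('s14',cam('scene'));save('t14',cam('top'));save('w14',cam('wrist'));o=bot.get_obs();R=Rn.from_quat(o['tool_rot']).as_matrix();a=np.arctan2(R[1,2],R[0,2])-np.pi/2
T=np.array(o['eef_pos']);print(o['clock'],T,np.degrees(a),o['grip_width'])
ax=np.array([np.cos(a),np.sin(a),0]);ay=np.array([-np.sin(a),np.cos(a),0])
P=[T+ax*l+ay*s*.0215+np.array([0,0,.0085+dz]) for l in(.092,.120) for s in(-1,1) for dz in (7,-7) for dz in [dz*1e-3]]+[[.5533,-.172,.0885],[.5533,-.172,.068]]
for n,(u,v,U,V) in dict(s14=(170,150,270,240),t14=(280,180,380,270)).items():
    c=load(n);im=cv2.resize(c[0][v:V,u:U,::-1],None,fx=6.5,fy=6.5,interpolation=cv2.INTER_CUBIC)
    cv2.imwrite('pics/'+n+'c.png',im)
    for i,q in enumerate(proj(c,P)):
        cv2.circle(im,tuple(int(k) for k in ((q-[u,v])+.5)*6.5),4,((0,255,0),(0,0,255))[i>=8],-1)
    cv2.imwrite('pics/'+n+'m.png',im)
E
```

```text
13.25 [ 0.45034465 -0.19572061  0.10540075] 13.0576005674577 0.04486938623327598
```

View pics/s14c.png

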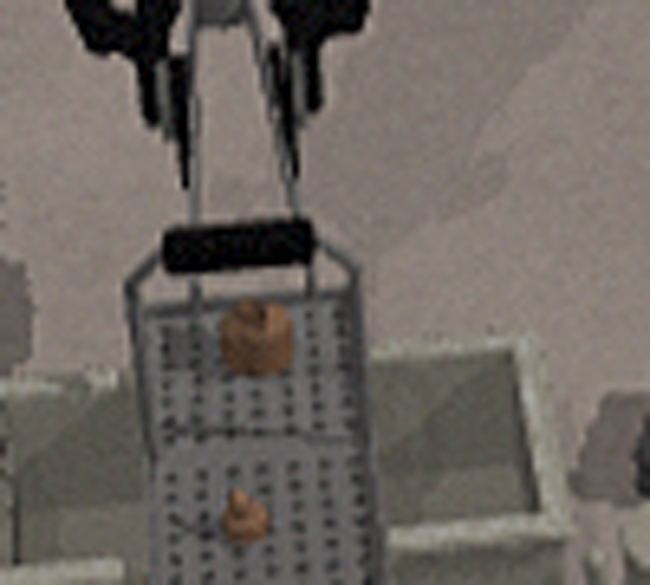

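View pics/s14m.png

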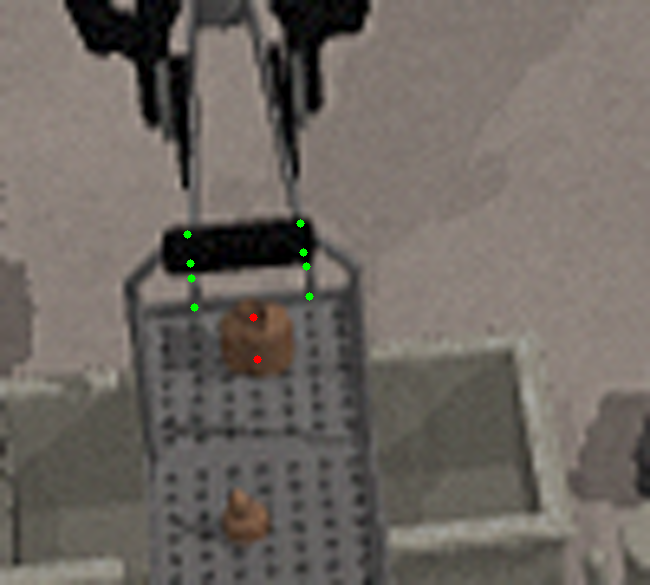

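View pics/t14m.png

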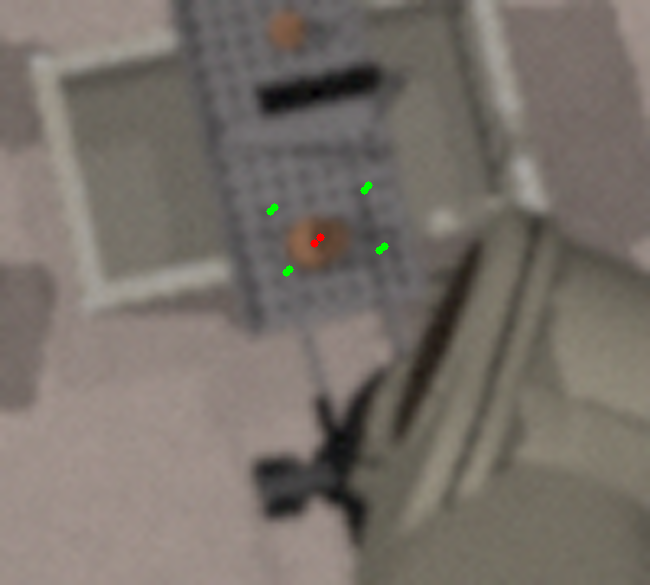

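View pics/w14.png

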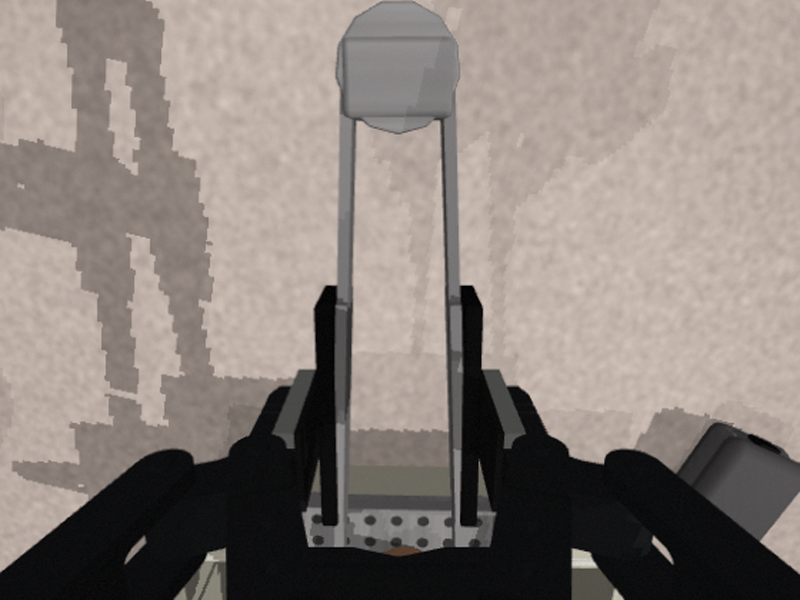

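Emit:
step_arm(series=[{"x": 0,"y": 0,"z": -0.5,"twist": 0,"jaw": 4.5},{"x": 0,"y": 0,"z": -1,"twist": 0,"jaw": 4.5},{"x": 0,"y": 0,"z": -1.5,"twist": 0,"jaw": 4.5},{"x": 0,"y": 0,"z": -2,"twist": 0,"jaw": 4.5},{"x": 0,"y": 0,"z": -2.4,"twist": 0,"jaw": 4.5},{"x": 0,"y": 0,"z": -2.6,"twist": 0,"jaw": 4.5},{"x": 0,"y": 0,"z": -2.6,"twist": 0,"jaw": 4.5},{"x": 0,"y": 0,"z": -2.6,"twist": 0,"jaw": 4.5}])

```text
clock: 13.92
eef_pos: [0.4503, -0.1957, 0.0792]
tool_rot: [0.556, -0.443, -0.552, -0.437]
ft_force: [0.5, 0.2, -0.5]
grip_width: 0.045
```

```bash
cat > v.py <<'E'
from m import *
import sys
k=sys.argv[1]
save('s'+k,cam('scene'));save('t'+k,cam('top'));o=bot.get_obs();R=Rn.from_quat(o['tool_rot']).as_matrix();a=np.arctan2(R[1,2],R[0,2])-np.pi/2
T=np.array(o['eef_pos']);print(o['clock'],T,np.degrees(a),o['grip_width'],o['ft_force'],o['ft_torque'])
ims=[]
for n,(u,v,U,V) in {'s'+k:(170,130,270,240),'t'+k:(280,160,380,270)}.items():
    c=load(n);ims.append(cv2.resize(c[0][v:V,u:U,::-1],None,fx=4,fy=5.4,interpolation=cv2.INTER_CUBIC))
cv2.imwrite('pics/v'+k+'.png',np.hstack(ims))
E
python3 v.py 15
```

```text
14.0167 [ 0.45057953 -0.19581163  0.07958253] 13.054169341698897 0.045292646739663794 [ 0.76672699  0.27645692 -1.51214331] [-0.01846694  0.00175251  0.00177004]
```

View pics/v15.png

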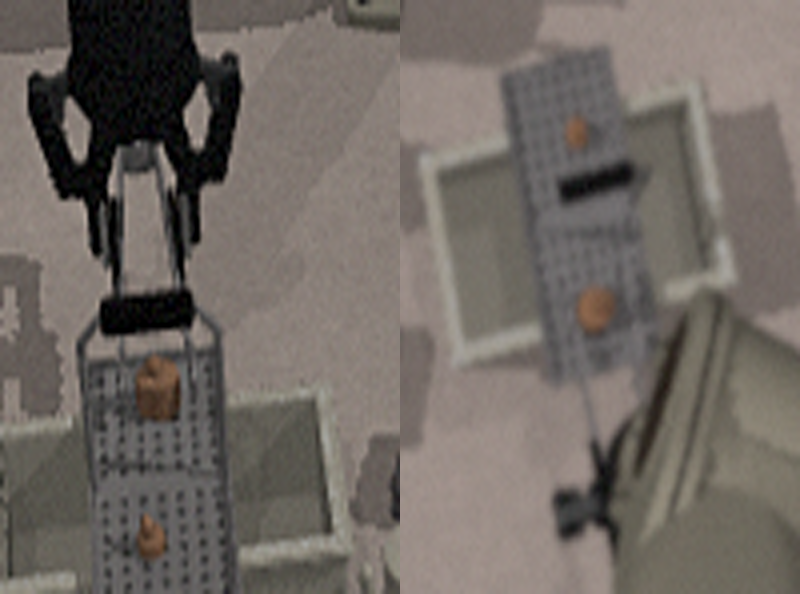

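Emit:
step_arm(series=[{"x": 0,"y": 0,"z": -0.1,"twist": 0,"jaw": 4.5},{"x": 0,"y": 0,"z": -0.1,"twist": 0,"jaw": 4.4},{"x": 0,"y": 0,"z": -0.1,"twist": 0,"jaw": 4.3},{"x": 0,"y": 0,"z": -0.1,"twist": 0,"jaw": 4.2},{"x": 0,"y": 0,"z": -0.1,"twist": 0,"jaw": 4.1},{"x": 0,"y": 0,"z": -0.1,"twist": 0,"jaw": 4.0},{"x": 0,"y": 0,"z": -0.1,"twist": 0,"jaw": 3.9},{"x": 0,"y": 0,"z": -0.1,"twist": 0,"jaw": 3.8},{"x": 0,"y": 0,"z": -0.1,"twist": 0,"jaw": 3.7},{"x": 0,"y": 0,"z": -0.1,"twist": 0,"jaw": 3.6}])

```text
clock: 14.85
eef_pos: [0.4506, -0.1958, 0.0787]
tool_rot: [0.556, -0.443, -0.551, -0.437]
ft_force: [-1.2, -0.3, -0.4]
grip_width: 0.0374
```

```bash
python3 v.py 16
```

```text
14.95 [ 0.4505922  -0.19579217  0.07866938] 13.059492539609451 0.037808311829692354 [ 0.04626846  0.90155843 -0.03972218] [ 0.12975881 -0.03774132  0.0534413 ]
```

View pics/v16.png

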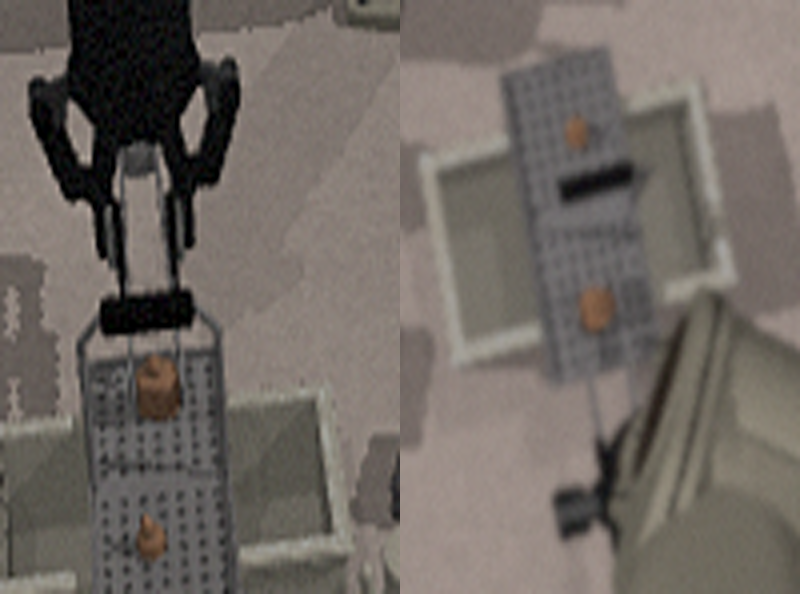

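Emit:
step_arm(series=[{"x": 0,"y": 0,"z": 0,"twist": 0,"jaw": 3.4},{"x": 0,"y": 0,"z": 0,"twist": 0,"jaw": 3.4},{"x": 0,"y": 0,"z": 0,"twist": 0,"jaw": 3.4},{"x": 0,"y": 0,"z": 0.3,"twist": 0,"jaw": 3.4},{"x": 0,"y": 0,"z": 0.7,"twist": 0,"jaw": 3.4},{"x": 0,"y": 0,"z": 1.2,"twist": 0,"jaw": 3.4},{"x": 0,"y": 0,"z": 1.8,"twist": 0,"jaw": 3.4},{"x": 0,"y": 0,"z": 2.5,"twist": 0,"jaw": 3.4},{"x": 0,"y": 0,"z": 2.5,"twist": 0,"jaw": 3.4}])

```text
clock: 15.7
eef_pos: [0.4518, -0.1963, 0.1056]
tool_rot: [0.557, -0.443, -0.55, -0.437]
ft_force: [-0.4, 0.7, -1.6]
grip_width: 0.0374
```

```bash
python3 v.py 17
```

```text
15.8 [ 0.45105374 -0.1959867   0.10432535] 13.056355563479055 0.0373802997045484 [-0.1206528   0.81769726 -1.79793507] [-0.01396235  0.02100937  0.02510304]
```

View pics/v17.png

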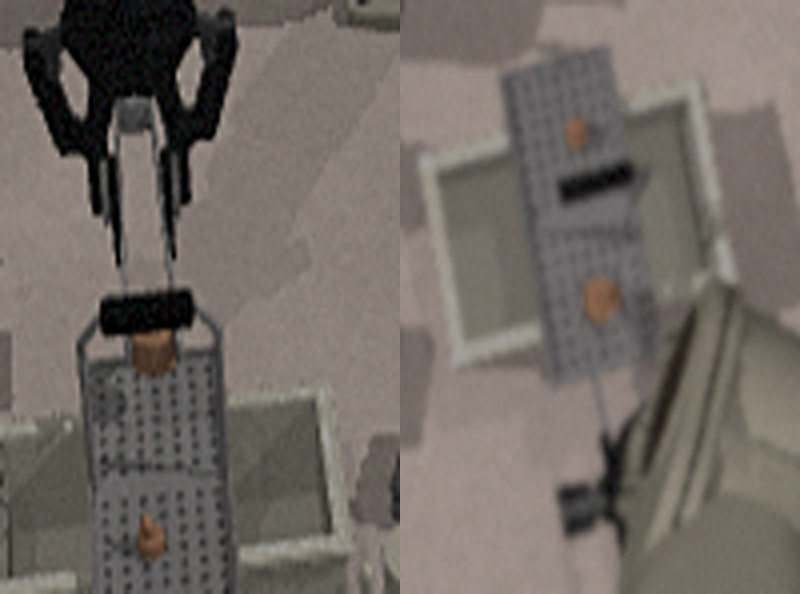

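Emit:
step_arm(series=[{"x": 0,"y": 0,"z": 0.5,"twist": 0,"jaw": 3.4},{"x": 0,"y": 0,"z": 1.5,"twist": 0,"jaw": 3.4},{"x": 0,"y": 0,"z": 2.8,"twist": 0,"jaw": 3.4},{"x": 0,"y": 0,"z": 4.2,"twist": 0,"jaw": 3.4},{"x": 0,"y": 0,"z": 5.6,"twist": 0,"jaw": 3.4},{"x": 0,"y": 0,"z": 6.7,"twist": 0,"jaw": 3.4},{"x": 0,"y": 0,"z": 7.4,"twist": 0,"jaw": 3.4},{"x": 0,"y": 0,"z": 7.7,"twist": 0,"jaw": 3.4},{"x": 0,"y": 0,"z": 7.7,"twist": 0,"jaw": 3.4},{"x": 0,"y": 0,"z": 7.7,"twist": 0,"jaw": 3.4}])

```text
clock: 16.63
eef_pos: [0.4508, -0.1959, 0.1811]
tool_rot: [0.556, -0.443, -0.551, -0.437]
ft_force: [-0.3, -0.3, -0.8]
grip_width: 0.0372
```

Emit:
step_arm(series=[{"x": 0,"y": 0,"z": 0,"twist": 0,"jaw": 3.4},{"x": 0,"y": 0,"z": 0,"twist": 0,"jaw": 3.4},{"x": 0,"y": 0,"z": 0,"twist": 0,"jaw": 3.4},{"x": 0,"y": 0,"z": 0,"twist": 0,"jaw": 3.4},{"x": 0,"y": 0,"z": 0,"twist": 0,"jaw": 3.4},{"x": 0,"y": 0,"z": 0,"twist": 0,"jaw": 3.4}])

```text
clock: 17.13
eef_pos: [0.4508, -0.1959, 0.1809]
tool_rot: [0.556, -0.443, -0.551, -0.437]
ft_force: [1.1, -0.0, -1.3]
grip_width: 0.0376
```

```bash
python3 v.py 18; python3 - <<'E'
from m import *
B={}
for n,b in (('s18',(170,130,270,245)),('t18',(280,160,380,270))):
    u0,v0,u1,v1=b;c=load(n);p=c[0].astype(int);m=np.zeros(c[1].shape,bool);m[v0:v1,u0:u1]=((p[...,0]-p[...,2])>35)[v0:v1,u0:u1]
    B[n]=blobs(c,m);print(n,[(x[0],x[1]) for x in B[n]])
s,t=load('s18'),load('t18')
for a in B['s18']:
    for b in B['t18']: print(a[0],b[0],tri(s,a[0],t,b[0]))
E
```

```text
17.2333 [ 0.45079619 -0.19586664  0.18100847] 13.05968565822587 0.037657281513213535 [0.17962684 0.21872089 0.05805353] [ 0.06949647 -0.00329189  0.06730143]
s18 [(array([205.2, 165.6]), [200, 162, 11, 8, 54]), (array([207.7, 229.3]), [205, 225, 6, 8, 32])]
t18 [(array([323.6, 184.1]), [322, 182, 4, 5, 19]), (array([333.3, 211.7]), [330, 208, 8, 9, 57])]
[205.2 165.6] [323.6 184.1] (array([ 0.61968692, -0.14866407,  0.2328299 ]), np.float64(0.014926748928582796))
[205.2 165.6] [333.3 211.7] (array([ 0.55228903, -0.17158834,  0.1864918 ]), np.float64(1.7119544680950533e-05))
[207.7 229.3] [323.6 184.1] (array([ 0.65190808, -0.15979597,  0.07304162]), np.float64(0.0010748016000728439))
[207.7 229.3] [333.3 211.7] (array([ 0.57641471, -0.18731613,  0.00604788]), np.float64(0.019809937805603833))
```

View pics/v18.png

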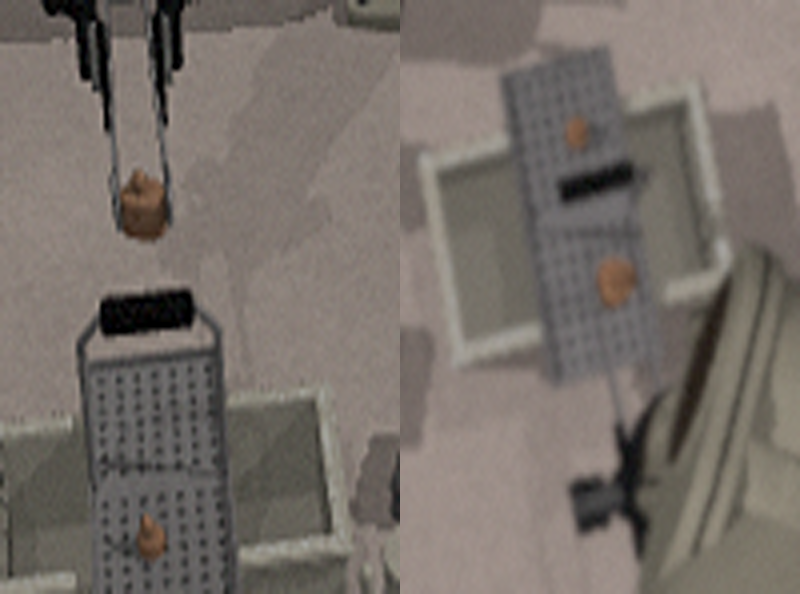

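View pics/s18.png

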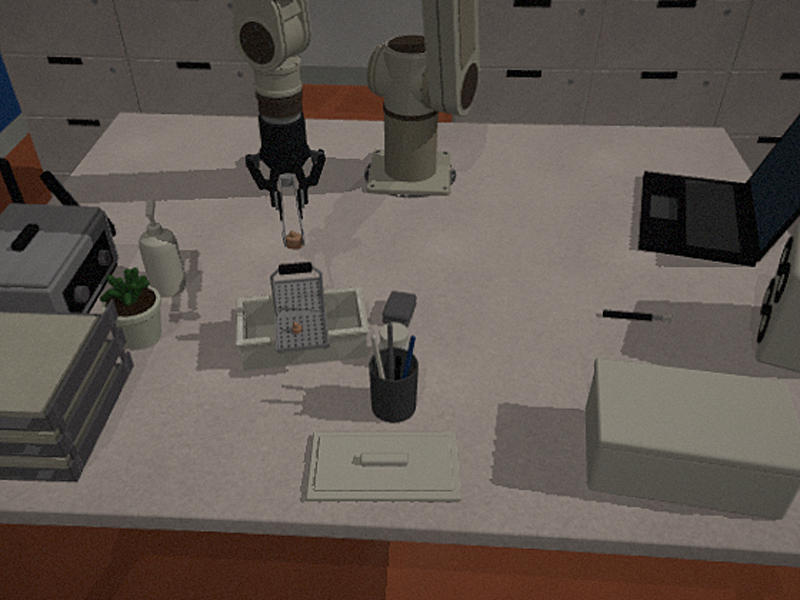

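The mould hangs in the tongs at scene px (293,240). The plug is still in the sieve at (297,327), the sieve is crosswise on the rim, and nothing else looks moved.

```bash
python3 -c "
from workcell import bot
print(bot.job_done())"
```

```text
the job is handed in; nothing more can be done
None
```

The job is done and handed in at about 17 s of the 61 s allowed. The larger ear mould is held steady in the tongs about 10 cm above the sieve. The hand-in gives no verdict, so the results below come from my own checks.

- **Sieve:** I lifted it level by its handle, turned it +90° so the larger mould's end faces the robot, and stood it crosswise and centred on the rim. I then let go. Contact showed as about an 8 N change in force, and later pictures show it unmoved.
- **Tongs and mould:** I gripped the tongs at their black grips, closed the tips on the mould (grip width 37.6 mm) and lifted. The fingers held only the sieve's handle and the tongs' grips, never the mould.
- **Last checks:** Triangulating from the top and scene views puts the visible part of the mould at a height of 0.187 m. That is about 10 cm above where it lay, and matches the commanded lift of 10.2 cm. The plug is still in the sieve, and the other objects show no visible movement in the scene picture.
- **Disagreements:** Depth readings ran about 1.4 mm high, which is within the calibration limits. The first move call was refused because every row needs a jaw value, so nothing moved. One early triangulation of the tongs paired the left and right grips wrongly and was redone correctly before the grasp.

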